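Weigh down a glue-up and set the timer

ROBOT

A 7-joint arm with a two-finger parallel gripper is mounted at the origin on the work surface. World frame = base frame: x ahead of the robot, y to its left, z up, the work surface at z = 0. Lengths are in m, angles in rad, forces in N, time in s.
With the tool pointing down it reaches from about 0.4 to 0.85 m from the base axis. Payload 4.5 kg.
Tool frame: the origin (TCP) lies midway between the tips of the shut fingers; the grasp point (between the pads) lies 19 mm behind it; z points along the fingers, y is the direction in which the jaws open and shut (so a half turn about z gives the same grasp; the last joint's range is limited). The gripper opens to 88 mm and grips with 3 to 60 N. Pads are 18 mm wide; open, the fingers measure 123 mm over their backs; the gripper's body (75 mm by 187 mm) begins 45 mm behind the grasp point.
Start: joints at [1.276, 0.689, -0.195, 1.565, 0.157, 0.902, -0.215], TCP at [0.202, -0.592, 0.239] pointing down, gripper open.
Joint ranges: [-3.01, 3.01], [-0.46, 2.08], [-1.47, 1.51], [0.13, 2.56], [-1, 4.14], [0.04, 2.09], [-2.66, 2.66]. Speed limits (rad/s): [2.57, 2.57, 3.14, 3.14, 3.14, 3.14, 3.14].

INTERFACE

Orientations are given as a unit quaternion [x, y, z, w].
In Python, from plant import r gives the robot as it stands. The module is installed in compiled form; this text tells all that it offers.
- The arm moves only by the tool carry_out, never from a script. Its argument "commands" is a list of rows, each a list of 6 numbers: the shift along the tool's x, y, z in m, then the turn, a rotation vector about the tool's x, y, z in degrees. In form: [[dx, dy, dz, wx, wy, wz], ...]. A call has 1 to 12 rows; each row is the pose to reach, as a shift and turn from the pose commanded when the call began, along the tool's axes at that moment; what a row does not reach only later rows make up. A row lasts 1/10 s, in which the tool goes at most 50 mm and 8.59 degrees, less where a joint would pass 70% of its speed; a pose out of reach is approached as far as the arm can. A call with a gripper value outside its range is refused whole. "fingers" is the closure in counts, from 0 (fully open) to 255 (shut), set as the call begins (left out, the last holds). The fingers move at their own pace and stop on an object; "grip_force" is the grip in N (left out, the last holds). Time passes only in rows, so rows that repeat a pose let the fingers close. It gives the time, the measured TCP pose, the force and the opening at its end, in the units of the state.
- r.get_state(): the state, without advancing time (a new reading comes with each control period).
- r.snapshot(name): name is "scene" or "side" or "wrist"; returns a dict with "img" (480x640x3 uint8, blue, green, red), "intrinsics" (3x3 intrinsics, pixels), "k1" (the pictures are not rectified: a ray, as slopes to the right and down, at radius r is drawn at 1 + k1 r^2 times it, then the intrinsics apply), "extrinsics" (4x4, takes a point from camera to world coordinates); the wrist camera has in their place "tool_from_camera" (4x4, takes a point from camera to tool coordinates, whose origin is the TCP and whose axes are the flange's). Camera axes: x right, y down, z forward; pixel columns grow to the right and rows downward; lengths in m; the calibration is good to about 2 mm. A picture is of the moment at which its call begins: read the wrist's pose just before it. There is no depth.
- r.finish_job(): hands the job in, once; it reports no verdict.
Trained networks look in a picture, given as the dict that the camera call returned (one of the last four; its "shot" number tells which), for a name from the list of things; names that differ only in an ending like _2 or _b are one class to them, and where a whole thing is asked for, a point or a joint stands for the part that bears it (a point fixed in the world has none). Each returns a list of dicts, best first, with "p" (0 to 1); they miss things now and then, are a little off and sometimes report something else, mostly with a low value. They report only what shows in the picture. A call takes as long as a camera call. They do not tell look-alikes from the thing itself.
- r.spot_in(picture, label): "xyz" ([x, y, z] in m, in world coordinates, good to about 4 mm: the middle of the surface that is visible of it).
- r.spot_point(picture, label): "xyz" ([x, y, z] in m, in world coordinates, good to about 4 mm: a listed point, or the origin of a listed thing).
The state is a dict: "clock": time; "q": joint angles; "qd": joint speeds; "joint_torque": joint torques, N m; "tool_pos": TCP position; "eef_rot": TCP orientation; "contact_force": force on the tool from outside, world axes, zero at the start; "moment": the same for the moment, N m; "opening": opening from 0.0 (shut) to 1.0 (fully open).
Only numpy, scipy, OpenCV 4.12 (cv2) and the standard library are available. Lean on these libraries where they do the work, as an engineer would, in place of code of your own. Each camera call takes 0.05 s, during which the arm holds its last target.

TASK

The two glued boards need one more weight: set the loose closed tin gently (no dropping) and squarely on top of the column of tins standing on them, without shifting the tins already there. Then set the bench timer by turning its knob until the pointer is in line with the raised index tab on the dial ring; leave the tab where it is and do not disturb the other things on the table.

Things in the scene. Friction and masses are not known exactly. Their poses are not given: they have to be found in the camera images.
- tin: the loose closed metal tin (a filled weight, about 0.3 to 0.6 kg), alone on the table between the boards and the timer: a box 92 mm long (x), 56 mm wide (y), 40 mm high. Origin at the centre of its underside, z up
- tin_top: the upper of the two tins already standing on the glued boards, same size as the loose tin (92 x 56 x 40 mm, x along its length); origin at the centre of its underside, so its top is 40 mm above the origin and about 116 mm above the table. It stands loose
- tin_low: the lower tin of the column, same size and axes; it stands loose on the boards, its underside 36 mm above the table
- boards: two plywood boards being glued, one on the other: 140 (x) x 180 (y) x 36 mm high together, fixed to the table; origin at the centre of the underside
- timer: the bench timer, fixed to the table: a grey wedge-shaped case 128 mm deep (x), 150 mm wide (y), 100 mm high at the back. Its sloped face, 135 mm long, looks up and towards its own -x (roughly to the robot): its normal is tilted 37 degrees (0.65 rad) from vertical. Origin at the centre of the underside, z up. The knob is in the middle of the face, ticks around it
- knob (a joint): angle of the timer knob, rad: 0 when its pointer points straight up the slope, positive clockwise as seen looking at the face; stops at -1.6 and 1.6. It turns both ways with about 0.06 N m of friction and stays where it is left
- knob_grip (a point): point on the knob's axis at the height to grip, 33 mm out from the face. Axes turn with the knob: z out of the face along its axis, x along the grip bar to the pointer end. Black bar 54 mm long (x), 14 mm wide (y), its top 9 mm above this point, on a round metal flange 62 mm across, its top 25 mm below this point. A white line on top runs from the middle to the pointer end
- pointer_tip (a point): point just ahead of the knob's pointer, 36 mm from the knob's axis and 8 mm out from the face; turns with the knob
- index (a joint): angle of the index tab on the dial ring, rad, measured like the knob's: the pointer is in line with the tab when both angles are equal. The ring is stiff (0.6 N m) and stays put unless pushed hard
- index_tip (a point): inner tip of the index tab, 36 mm from the knob's axis, 8 mm out from the face; meets pointer_tip when the knob is set. The tab is a dark steel bar 9 mm wide reaching out to 55 mm from the axis, its top 8 mm above the face, on a flat white ring 110 mm across and 2 mm thick
- glue: white glue bottle, 56 mm across, 140 mm high, standing loose; origin at the centre of its underside; not part of the job
- tape: roll of paper tape lying flat, 92 mm across, 25 mm high, loose; origin at the centre of its underside; not part of the job
- cup: empty paper cup, 80 mm across, 90 mm high, loose; origin at the centre of its underside; not part of the job
- offcut: plywood offcut lying flat, 50 x 80 x 18 mm, loose; origin at the centre of its underside; not part of the job
Mind the look-alikes: they are no part of the job. Leave any pink or red look-alike of the tin alone.

How it is judged:
By the outcome, as a careful person would: the job done as asked, in the order asked, and still so for the second after the job is handed in, with the robot touching nothing.
It also fails if it takes over 50 s, if anything falls off the work surface, if the arm or the gripper's body presses on something with over 40 N, if the wrist force passes 120 N, or if a joint passes its speed limit or range.

## Working session

There is one attempt and no reset: what is moved stays moved. The work goes in short steps, Python scripts to look and compute and a tool call to move; the robot and the scene stay as the last step left them, time stands still between calls to the robot, and variables do not carry over. Pictures are saved under pics/ and viewed, and the job is handed in when it is done.

Besides the shell and the picture viewer there is one more tool, called after "Request:" as name(argument=value, ...), one argument or row to a line, values as JSON. carry_out: Moves the arm, as the interface text tells. Its arguments: {"type":"object","properties":{"commands":{"type":"array","items":{"type":"array","items":{"type":"number"}}},"fingers":{"type":"number"},"grip_force":{"type":"number"}},"required":["commands"]}

```bash
mkdir -p pics; cat > h.py <<'E'
import numpy as np, cv2
from scipy.spatial.transform import Rotation as R
from plant import r
def st():
    s=r.get_state()
    return s
def snap(n,f):
    p=r.snapshot(n); cv2.imwrite('pics/'+f,p['img']); return p
def proj(p,X,ext=None):
    E=p['extrinsics'] if ext is None else ext
    E=np.array(E); c=E[:3,:3].T@(np.array(X)-E[:3,3]); s=c[:2]/c[2]; s=s*(1+p['k1']*(s@s)); K=np.array(p['intrinsics'])
    return K[:2,:2]@s+K[:2,2]
def ray(p,uv,ext=None):
    E=np.array(p['extrinsics'] if ext is None else ext); K=np.array(p['intrinsics'])
    d=np.linalg.solve(K[:2,:2],np.array(uv,float)-K[:2,2]); s=d.copy()
    for _ in range(30): s=d/(1+p['k1']*(s@s))
    v=E[:3,:3]@np.array([s[0],s[1],1]); return E[:3,3],v/np.linalg.norm(v)
def atz(p,uv,z,ext=None):
    o,v=ray(p,uv,ext); return o+v*(z-o[2])/v[2]
E
python3 - <<'E'
from h import *
s=st(); print({k:np.round(v,3) for k,v in s.items()})
a=snap('scene','s0.png')
for l in ['tin','tin_top','tin_low','boards','timer','knob_grip','pointer_tip','index_tip','glue','tape','cup','offcut']:
    print(l,[(np.round(d['xyz'],3),round(d['p'],2),np.round(proj(a,d['xyz']))) for d in r.spot_point(a,l)])
b=snap('side','d0.png')
for l in ['tin','tin_top','knob_grip','pointer_tip','index_tip','timer','boards','glue','tape','cup','offcut']:
    print(l,[(np.round(d['xyz'],3),round(d['p'],2),np.round(proj(b,d['xyz']))) for d in r.spot_point(b,l)])
E
```

```text
{'clock': np.float64(0.0), 'q': array([ 1.276,  0.69 , -0.195,  1.566,  0.157,  0.902, -0.215]), 'qd': array([ 0.   , -0.001, -0.   , -0.001,  0.001, -0.   , -0.002]), 'joint_torque': array([-0.0000e+00, -5.2757e+01, -1.2670e+00, -1.5343e+01, -5.3000e-02,
        7.0000e-03,  0.0000e+00]), 'tool_pos': array([ 0.202, -0.591,  0.238]), 'eef_rot': array([ 0.987,  0.164, -0.   , -0.001]), 'contact_force': array([-0.386,  0.306,  1.064]), 'moment': array([-0.017,  0.009,  0.015]), 'opening': np.float64(0.996)}
tin [(array([ 0.467, -0.019,  0.003]), 0.94, array([313., 244.])), (array([ 0.39 , -0.178, -0.002]), 0.85, array([238., 210.])), (array([ 0.443,  0.126, -0.001]), 0.84, array([390., 241.])), (array([ 0.342,  0.251, -0.002]), 0.83, array([452., 207.])), (array([ 0.554, -0.294,  0.035]), 0.33, array([155., 260.])), (array([0.547, 0.314, 0.086]), 0.27, array([506., 264.]))]
tin_top [(array([ 0.553, -0.294,  0.074]), 0.84, array([149., 246.]))]
tin_low [(array([ 0.552, -0.289,  0.038]), 0.72, array([157., 259.]))]
boards [(array([ 0.555, -0.309, -0.004]), 0.93, array([152., 272.]))]
tim
[... 968 characters left out ...]
, array([340., 363.]))]
knob_grip [(array([0.549, 0.311, 0.089]), 0.68, array([297., 171.]))]
pointer_tip [(array([0.588, 0.333, 0.079]), 0.64, array([312., 170.]))]
index_tip [(array([0.592, 0.308, 0.088]), 0.84, array([315., 171.])), (array([0.587, 0.336, 0.077]), 0.57, array([312., 170.]))]
timer [(array([0.577, 0.306, 0.   ]), 0.86, array([309., 203.]))]
boards [(array([ 0.553, -0.307, -0.   ]), 0.92, array([338., 408.]))]
glue [(array([ 0.679,  0.058, -0.003]), 0.61, array([370., 258.]))]
tape [(array([ 0.596, -0.046,  0.   ]), 0.57, array([339., 292.]))]
cup [(array([ 0.754, -0.112,  0.004]), 0.58, array([431., 305.]))]
offcut [(array([0.753, 0.186, 0.002]), 0.66, array([390., 223.]))]
```

View pics/s0.png

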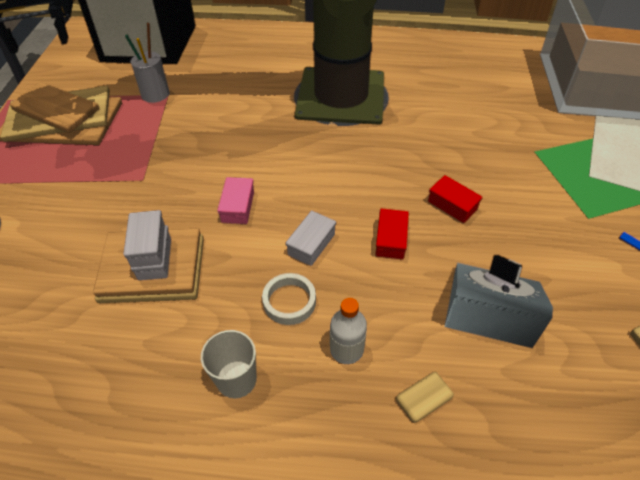

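View pics/d0.png

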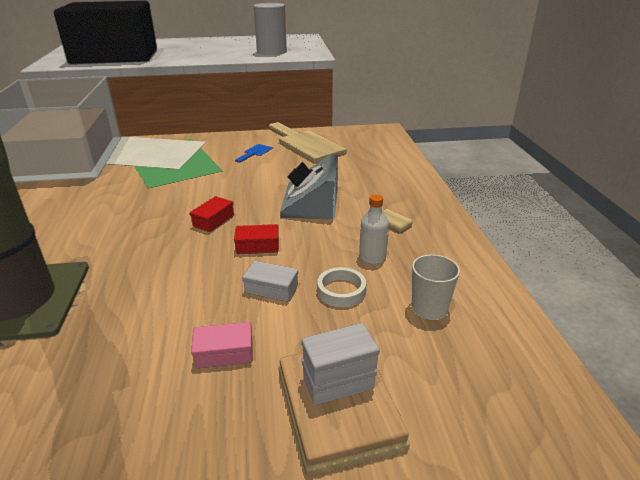

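Candidates for the loose tin in the scene picture are the grey one at (311,238), pink at (236,200), red at (392,233) and red at (455,198). Grey is the one that fits: it stands alone between the boards and the timer, and it isn't pink or red. I'll confirm it in enlarged crops.

```bash
python3 - <<'E'
from h import *
a=cv2.imread('pics/s0.png'); b=cv2.imread('pics/d0.png')
c=lambda im,x,y,w,h:cv2.resize(im[y:y+h,x:x+w],(400,300),interpolation=cv2.INTER_CUBIC)
cv2.imwrite('pics/c0.png',np.vstack([np.hstack([c(a,271,208,80,60),c(a,107,200,80,60)]),np.hstack([c(b,230,254,80,60),c(a,447,248,120,90)])]))
E
```

```text
(no output)
```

View pics/c0.png

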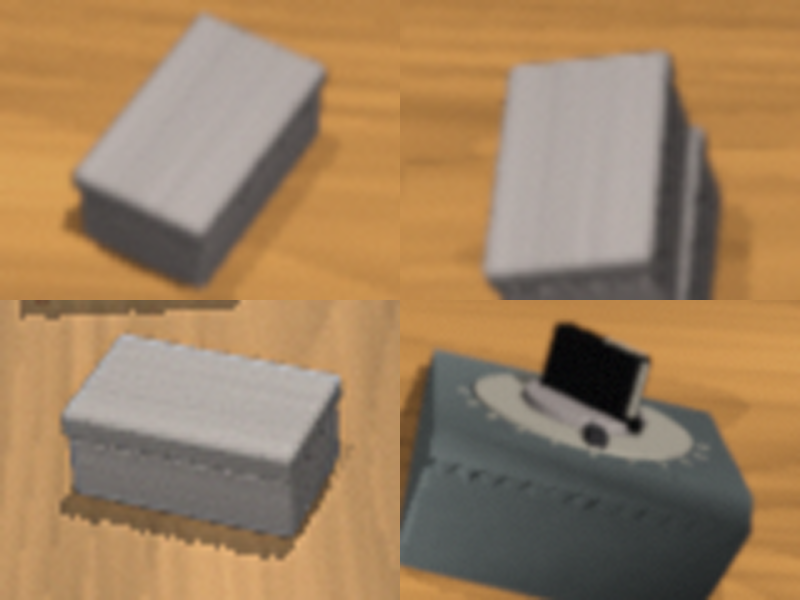

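The grey tin, with the same finish as the column's tins, is at (311,238) in the scene and (270,283) from the side. In the crop its top corners are at (203,13), (326,72), (203,237) and (75,180).

```bash
python3 - <<'E'
from h import *
p=r.snapshot('scene')
def go(c,o,z):
    P=np.array([atz(p,(o[0]+x/5,o[1]+y/5),z)[:2] for x,y in c])
    print(np.round(P,4).tolist(),'ctr',np.round(P.mean(0),4))
    for i in range(4):
        d=P[(i+1)%4]-P[i]; print(round(np.linalg.norm(d),4),round(np.degrees(np.arctan2(d[1],d[0])),1))
go([(203,13),(326,72),(203,237),(75,180)],(271,208),.04)
go([(112,65),(268,52),(252,262),(87,273)],(107,200),.116)
print(np.array(p['extrinsics'])[:3,3])
w=r.snapshot('wrist'); print(np.round(w['tool_from_camera'],4),w['intrinsics'],w['k1'])
print(R.from_quat(st()['eef_rot']).as_matrix().round(3))
E
```

```text
[[0.4161, -0.0264], [0.4413, 0.0223], [0.522, -0.0151], [0.5005, -0.0638]] ctr [ 0.47   -0.0207]
0.0549 62.6
0.0889 -24.9
0.0532 -113.8
0.0923 156.1
[[0.5163, -0.3292], [0.5059, -0.2764], [0.5953, -0.2558], [0.6046, -0.3087]] ctr [ 0.5555 -0.2925]
0.0539 101.2
0.0918 13.0
0.0537 -80.1
0.0906 -166.9
[1.08685732 0.06241924 0.79215637]
[[ 2.000e-04 -9.491e-01 -3.148e-01  8.180e-02]
 [ 1.000e+00  4.000e-04 -3.000e-04  6.000e-04]
 [ 4.000e-04 -3.148e-01  9.491e-01 -1.454e-01]
 [ 0.000e+00  0.000e+00  0.000e+00  1.000e+00]] [[380.66416908   0.         315.83919543]
 [  0.         380.66416908 240.42415703]
 [  0.           0.           1.        ]] -0.07578604417862903
[[ 0.946  0.323  0.   ]
 [ 0.323 -0.946 -0.   ]
 [ 0.     0.    -1.   ]]
```

```bash
cat >> h.py <<'E'
def rel(pos,rot,s=None):
    # numbers for a move from the present pose to pos, rot(Rotation)
    s=s or st(); R0=R.from_quat(s['eef_rot'])
    d=R0.inv().apply(np.array(pos)-s['tool_pos']); w=(R0.inv()*rot).as_rotvec(degrees=True)
    print('dist',round(np.linalg.norm(d),3),'row',np.round(d,4).tolist()+np.round(w,2).tolist())
def down(h): # tool down, tool x heading h deg
    c,s=np.cos(np.radians(h)),np.sin(np.radians(h))
    return R.from_matrix(np.array([[c,s,0],[s,-c,0],[0,0,-1]]))
def wsnap(f):
    s=st(); p=snap('wrist',f); T=np.eye(4); T[:3,:3]=R.from_quat(s['eef_rot']).as_matrix(); T[:3,3]=s['tool_pos']
    p['extrinsics']=T@np.array(p['tool_from_camera']); return p,s
E
python3 -c "
from h import *
rel((.50,-.30,.30),down(12.5))"
```

```text
dist 0.421 row [0.3763, -0.1796, -0.0613, 0.0, -0.0, 6.34]
```

Request:
carry_out(
  commands=[
    [0.376,-0.18,-0.061,0,0,6.3],
    [0.376,-0.18,-0.061,0,0,6.3],
    [0.376,-0.18,-0.061,0,0,6.3],
    [0.376,-0.18,-0.061,0,0,6.3],
    [0.376,-0.18,-0.061,0,0,6.3],
    [0.376,-0.18,-0.061,0,0,6.3],
    [0.376,-0.18,-0.061,0,0,6.3],
    [0.376,-0.18,-0.061,0,0,6.3],
    [0.376,-0.18,-0.061,0,0,6.3],
    [0.376,-0.18,-0.061,0,0,6.3],
    [0.376,-0.18,-0.061,0,0,6.3],
    [0.376,-0.18,-0.061,0,0,6.3],
  ],
  fingers=0,
  grip_force=30,
)

```text
clock: 2.55
tool_pos: [0.4977, -0.3018, 0.2994]
eef_rot: [0.994, 0.108, -0.001, 0.0]
contact_force: [0.0, 0.5, -1.5]
opening: 0.998
```

```bash
python3 - <<'E'
from h import *
p,s=wsnap('w1.png'); print(s['clock'],s['tool_pos'],np.abs(s['qd']).max())
print([(np.round(d['xyz'],4),round(d['p'],2)) for d in r.spot_point(p,'tin_top')])
rel((.47,-.02,.20),down(-25))
E
```

```text
2.55 [ 0.49773622 -0.30177072  0.29943031] 0.008908781549735676
[(array([ 0.556 , -0.2952,  0.0698]), 0.75)]
dist 0.3 row [0.033, -0.2811, 0.0993, 0.05, 0.07, 37.34]
```

View pics/w1.png

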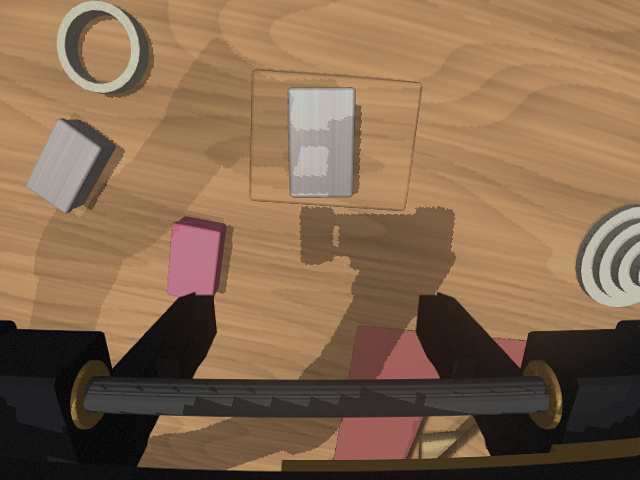

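The column's top face shows at pixels (289..354, 87..196). I'll refine its edges in an enlarged crop and work out its pose.

```bash
cat >> h.py <<'E'
def topfit(p,box,z,thr=40,smax=60):
    x0,y0,x1,y1=box; im=p['img'][y0:y1,x0:x1].astype(int)
    m=((im.max(2)-im.min(2))<smax*im.max(2)/255+8)&(im.max(2)>thr)
    m=m.astype(np.uint8); m=cv2.morphologyEx(m,cv2.MORPH_OPEN,np.ones((3,3)))
    cs,_=cv2.findContours(m,cv2.RETR_EXTERNAL,cv2.CHAIN_APPROX_NONE); c=max(cs,key=cv2.contourArea)[:,0]+[x0,y0]
    P=np.array([atz(p,q,z)[:2] for q in c])
    rc=cv2.minAreaRect((P*1000).astype(np.float32)); 
    b=cv2.boxPoints(rc)/1000
    L=b[1]-b[0]; M=b[2]-b[1]; l=L if np.linalg.norm(L)>np.linalg.norm(M) else M
    h=(np.degrees(np.arctan2(l[1],l[0]))+90)%180-90
    print('rect c',np.round(np.array(rc[0])/1000,4),'size',np.round(rc[1],1),'heading',round(h,2))
    v=p['img'].copy()
    cv2.polylines(v,[np.array([proj(p,(q[0],q[1],z)) for q in b],np.int32)],1,(0,255,0),1)
    v[c[:,1],c[:,0]]=(0,0,255)
    return cv2.resize(v[y0:y1,x0:x1],None,fx=4,fy=4,interpolation=cv2.INTER_NEAREST)
E
python3 - <<'E'
from h import *
p=r.snapshot('wrist');s=st()
T=np.eye(4); T[:3,:3]=R.from_quat(s['eef_rot']).as_matrix(); T[:3,3]=s['tool_pos']; p['extrinsics']=T@np.array(p['tool_from_camera'])
v=topfit(p,(270,70,380,210),.116,thr=135); cv2.imwrite('pics/t1.png',v)
for pix in [(289,88),(354,87.5),(353,196),(290,196)]: print(atz(p,pix,.116)[:2].round(4))
E
```

```text
rect c [ 0.5558 -0.2935] size [89.1 52.9] heading 11.99
[ 0.5943 -0.2585]
[ 0.6061 -0.31  ]
[ 0.5186 -0.3309]
[ 0.5067 -0.2769]
```

View pics/t1.png

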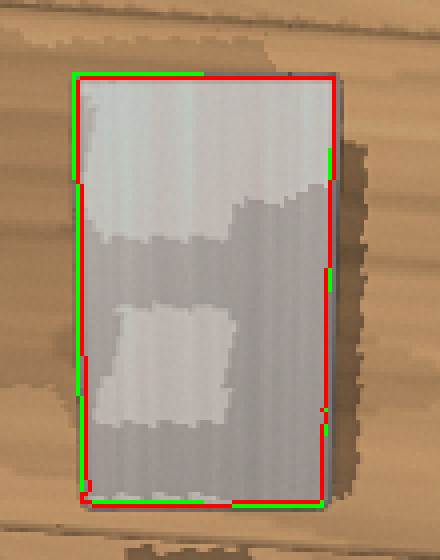

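Request:
carry_out(
  commands=[
    [0.0,-0.28,0.02,0,0,37],
    [0.0,-0.28,0.02,0,0,37],
    [0.0,-0.28,0.02,0,0,37],
    [0.0,-0.28,0.02,0,0,37],
    [0.0,-0.28,0.02,0,0,37],
    [0.0,-0.28,0.02,0,0,37],
    [0.0,-0.28,0.02,0,0,37],
    [0.0,-0.28,0.02,0,0,37],
    [0.0,-0.28,0.02,0,0,37],
    [0.0,-0.28,0.02,0,0,37],
  ],
)

```text
clock: 3.7
tool_pos: [0.4391, -0.0282, 0.2798]
eef_rot: [0.977, -0.213, 0.0, 0.0]
contact_force: [0.3, -0.6, -0.1]
opening: 1.001
```

```bash
python3 - <<'E'
from h import *
p,s=wsnap('w2.png'); print(s['tool_pos'])
c=proj(p,(.47,-.0207,.04)).astype(int); print(c)
v=topfit(p,(c[0]-60,max(c[1]-80,0),c[0]+60,c[1]+80),.04,thr=125); cv2.imwrite('pics/t2.png',v)
E
```

```text
[ 0.43909183 -0.02818515  0.27976928]
[295 174]
rect c [ 0.469  -0.0225] size [54.5 89.1] heading -24.79
```

View pics/t2.png

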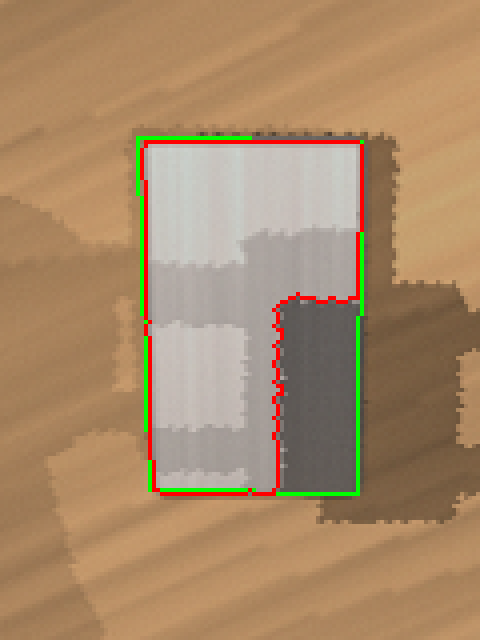

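View pics/w2.png

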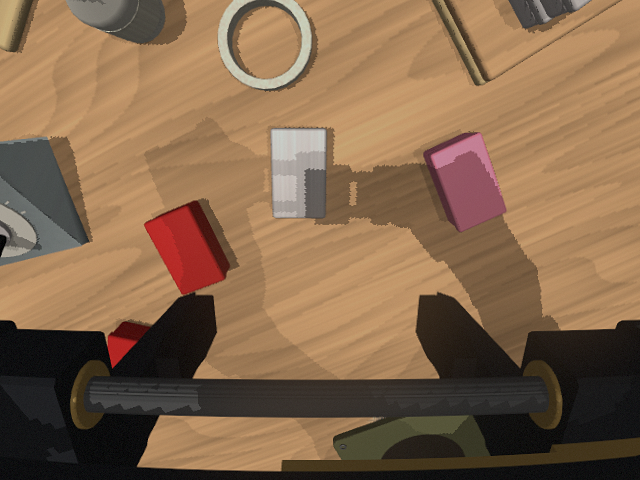

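The grey tin sits at (298,173) in the wrist picture. The red tins (187,247), pink tin (465,180) and tape (265,42) are all clear of the fingers. Going down now.

```bash
python3 - <<'E'
from h import *
rel((.469,-.022,.012),down(-25))
E
```

```text
dist 0.269 row [0.0246, -0.018, 0.2678, 0.02, -0.03, 0.37]
```

Request:
carry_out(
  commands=[
    [0.025,-0.018,0.05,0,0,0.4],
    [0.025,-0.018,0.1,0,0,0.4],
    [0.025,-0.018,0.15,0,0,0.4],
    [0.025,-0.018,0.19,0,0,0.4],
    [0.025,-0.018,0.2,0,0,0.4],
    [0.025,-0.018,0.2,0,0,0.4],
    [0.025,-0.018,0.2,0,0,0.4],
  ],
)

```text
clock: 4.45
tool_pos: [0.4701, -0.0209, 0.0813]
eef_rot: [0.976, -0.216, 0.001, -0.0]
contact_force: [0.3, -0.0, 0.3]
opening: 0.999
```

```bash
python3 - <<'E'
from h import *
rel((.469,-.022,.012),down(-25))
p,s=wsnap('w3.png')
E
```

```text
dist 0.069 row [-0.0007, 0.0015, 0.0693, -0.05, -0.14, 0.08]
```

View pics/w3.png

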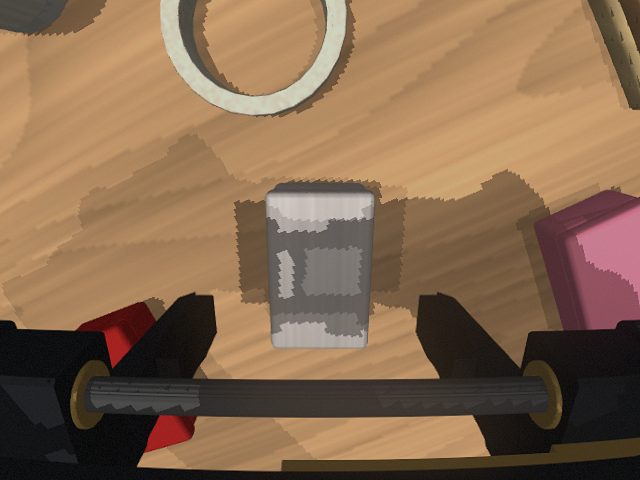

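The tin (267..374) is centred between the fingers (215 and 418).

Request:
carry_out(
  commands=[
    [-0.001,0.001,0.04,0,0,0],
    [-0.001,0.001,0.065,0,0,0],
    [-0.001,0.001,0.069,0,0,0],
    [-0.001,0.001,0.069,0,0,0],
    [-0.001,0.001,0.069,0,0,0],
  ],
)

```text
clock: 5.0
tool_pos: [0.4701, -0.021, 0.0132]
eef_rot: [0.977, -0.215, 0.001, -0.0]
contact_force: [1.3, -0.5, 0.3]
opening: 0.998
```

Request:
carry_out(
  commands=[
    [0,0,0,0,0,0],
    [0,0,0,0,0,0],
    [0,0,0,0,0,0],
    [0,0,0,0,0,0],
    [0,0,0,0,0,0],
    [0,0,0,0,0,0],
    [0,0,0,0,0,0],
    [0,0,0,0,0,0],
  ],
  fingers=255,
  grip_force=40,
)

```text
clock: 5.8
tool_pos: [0.4684, -0.0214, 0.0116]
eef_rot: [0.977, -0.215, -0.001, 0.0]
contact_force: [-1.1, -2.4, 5.0]
opening: 0.632
```

```bash
python3 - <<'E'
from h import *
p,s=wsnap('w4.png'); print(s['tool_pos'],s['opening'],s['contact_force'])
E
```

```text
[ 0.4684088  -0.02136422  0.01160166] 0.6324358271344698 [-1.07362076 -2.35324934  4.96382395]
```

View pics/w4.png

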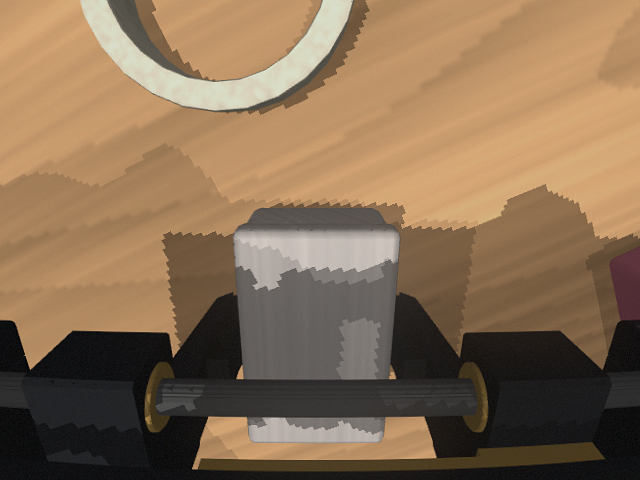

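The tin is gripped: the opening is 55.6 mm, and the tin's top spans (236..399, 228..443). I'll measure where it sits in the tool frame and lift it.

```bash
python3 - <<'E'
from h import *
p,s=wsnap('w5.png'); R0=R.from_quat(s['eef_rot'])
for q in [(236,229),(399,231),(384,443),(248,443)]:
    X=atz(p,q,.04); print(np.round(R0.inv().apply(X-s['tool_pos']),4))
rel((.469,-.022,.23),down(-25))
E
```

```text
[ 0.0473 -0.025  -0.0285]
[ 0.0467  0.0275 -0.0284]
[-0.0432  0.0284 -0.0283]
[-0.0432 -0.0268 -0.0284]
dist 0.218 row [0.0005, 0.0006, -0.2184, 0.07, 0.08, 0.12]
```

Request:
carry_out(
  commands=[
    [0,0,-0.005,0,0,0],
    [0,0,-0.02,0,0,0],
    [0,0,-0.05,0,0,0],
    [0,0,-0.09,0,0,0],
    [0,0,-0.13,0,0,0],
    [0,0,-0.17,0,0,0],
    [0,0,-0.2,0,0,0],
    [0,0,-0.22,0,0,0],
    [0,0,-0.22,0,0,0],
    [0,0,-0.22,0,0,0],
  ],
)

```text
clock: 6.9
tool_pos: [0.4682, -0.0208, 0.2308]
eef_rot: [0.977, -0.215, -0.001, 0.0]
contact_force: [-0.5, 0.5, -3.9]
opening: 0.63
```

```bash
python3 - <<'E'
from h import *
s=st();print(s['contact_force'],s['opening'],s['tool_pos'])
# target
h=12.4;c=np.array([.5558,-.293])
rel((c[0],c[1],.23),down(h))
E
```

```text
[-0.51659564  0.53906985 -3.85159419] 0.6304379406330379 [ 0.46819928 -0.02078492  0.23077157]
dist 0.286 row [0.1938, 0.2102, 0.0005, 0.01, 0.16, -37.24]
```

Request:
carry_out(
  commands=[
    [0.017,0.018,0,0,0,-3],
    [0.04,0.043,0,0,0,-7],
    [0.066,0.071,0,0,0,-13],
    [0.092,0.1,0,0,0,-19],
    [0.12,0.129,0,0,0,-25],
    [0.147,0.158,0,0,0,-30],
    [0.17,0.185,0,0,0,-34],
    [0.185,0.202,0,0,0,-36.5],
    [0.191,0.209,0,0,0,-37.2],
    [0.191,0.209,0,0,0,-37.2],
    [0.191,0.209,0,0,0,-37.2],
    [0.191,0.209,0,0,0,-37.2],
  ],
)

```text
clock: 8.1
tool_pos: [0.5543, -0.2884, 0.2309]
eef_rot: [0.994, 0.109, -0.001, -0.001]
contact_force: [-0.1, 0.3, -3.1]
opening: 0.635
```

```bash
python3 - <<'E'
from h import *
s=st();print(s['tool_pos'],s['opening'])
rel((.5536,-.2925,.140),down(12.4))
a=snap('scene','s1.png');b=snap('side','d1.png')
c=lambda im,x,y:cv2.resize(im['img'][y:y+120,x:x+100],(400,480),interpolation=cv2.INTER_CUBIC)
cv2.imwrite('pics/c1.png',np.hstack([c(a,100,160),c(b,290,270)]))
E
```

```text
[ 0.55427357 -0.28836854  0.23086026] 0.6348483193384534
dist 0.091 row [-0.0013, 0.0041, 0.0909, -0.13, 0.13, 0.08]
```

View pics/c1.png

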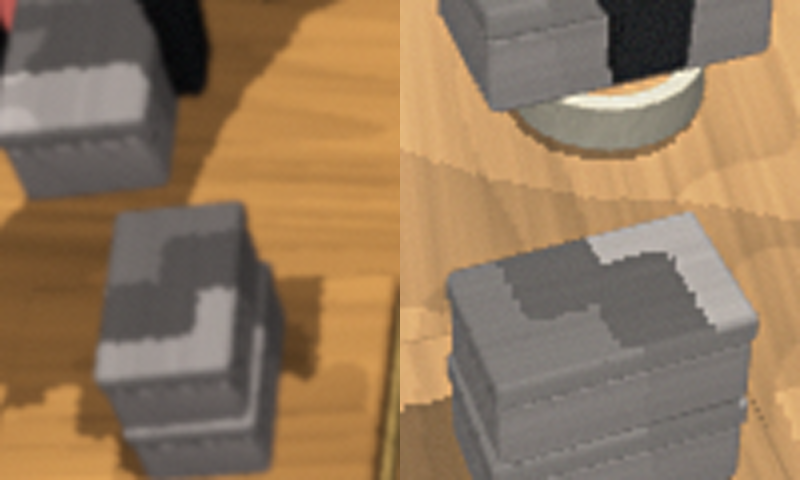

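Request:
carry_out(
  commands=[
    [-0.001,0.004,0.015,0,0,0],
    [-0.001,0.004,0.035,0,0,0],
    [-0.001,0.004,0.055,0,0,0],
    [-0.001,0.004,0.07,0,0,0],
    [-0.001,0.004,0.078,0,0,0],
    [-0.001,0.004,0.08,0,0,0],
    [-0.001,0.004,0.08,0,0,0],
    [-0.001,0.004,0.08,0,0,0],
  ],
)

```text
clock: 9.0
tool_pos: [0.5547, -0.2952, 0.152]
eef_rot: [0.994, 0.107, -0.0, 0.0]
contact_force: [0.4, -0.0, -4.1]
opening: 0.63
```

```bash
python3 - <<'E'
from h import *
s=st();print(s['tool_pos'],s['opening'])
rel((.5536,-.2925,.1276),down(12.4))
a=snap('scene','s2.png');b=snap('side','d2.png');w,_=wsnap('w6.png')
c=lambda im,x,y:cv2.resize(im['img'][y:y+96,x:x+80],(400,480),interpolation=cv2.INTER_CUBIC)
cv2.imwrite('pics/c2.png',np.hstack([c(a,105,190),c(b,295,300)]))
R0=R.from_quat(s['eef_rot'])
E
```

```text
[ 0.55470644 -0.2952376   0.151987  ] 0.6298075064379361
dist 0.025 row [-0.0005, -0.0029, 0.0244, 0.04, 0.01, -0.06]
```

View pics/c2.png

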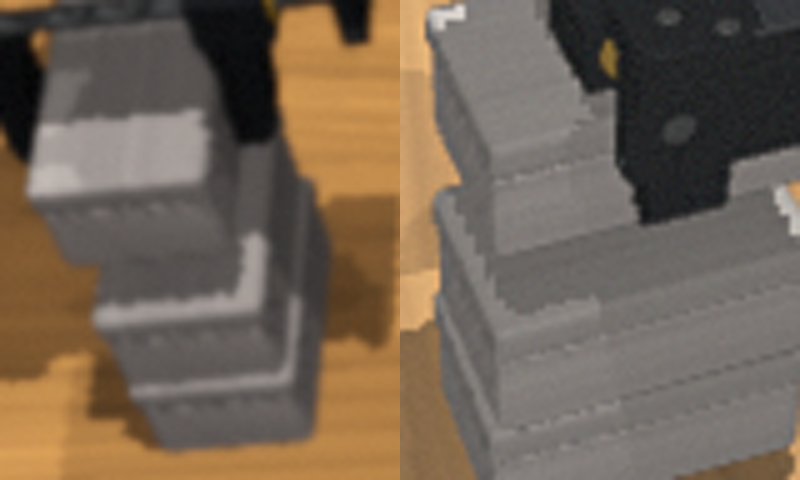

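View pics/w6.png

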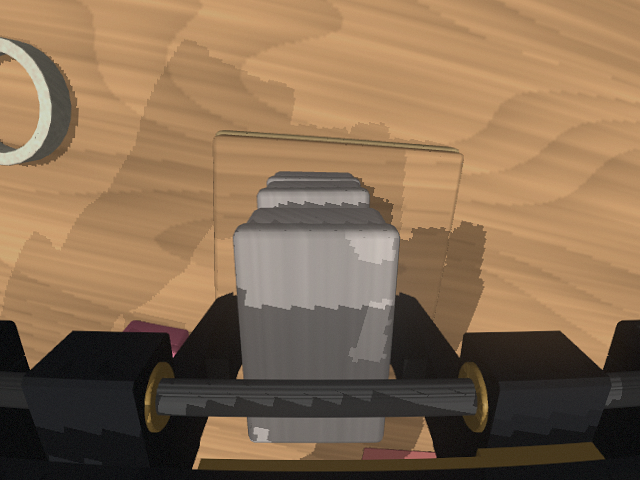

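In the wrist picture the held tin's far edge runs (236..399, 229) and tin_top's far edge runs (258..369, 189). I'll compare the two in the tool frame.

```bash
python3 - <<'E'
from h import *
im=cv2.imread('pics/w6.png'); cv2.imwrite('pics/c3.png',cv2.resize(im[160:280,220:420],(800,480),interpolation=cv2.INTER_CUBIC))
p=r.snapshot('wrist'); T=np.array(p['tool_from_camera'])
for q,z in [((236,230),-.0284),((399,230),-.0284),((258,190),.036),((369,190),.036),((267,175),.076),((356,175),.076)]:
    print(q,np.round(atz(p,q,z,T),4))
for X in [(.46,0,0)]: pass
E
```

```text
(236, 230) [ 0.0465 -0.0251 -0.0284]
(399, 230) [ 0.0466  0.0274 -0.0284]
(258, 190) [ 0.0473 -0.0273  0.036 ]
(369, 190) [0.0473 0.0262 0.036 ]
(267, 175) [ 0.0485 -0.0278  0.076 ]
(356, 175) [0.0485 0.0239 0.076 ]
```

View pics/c3.png

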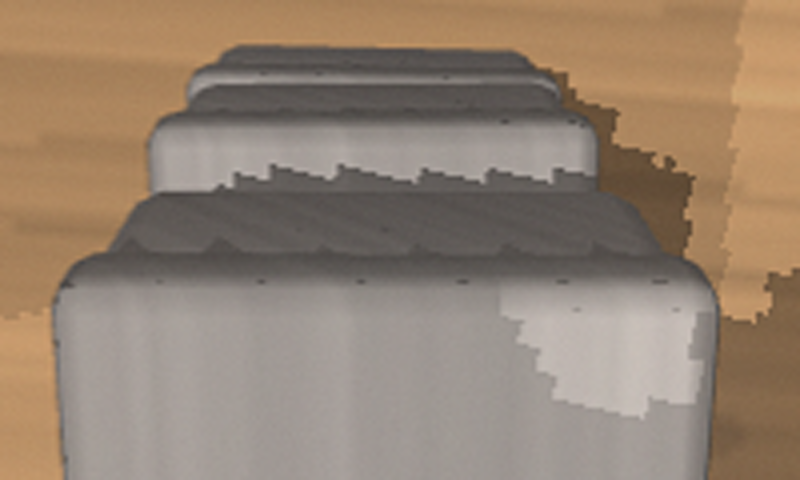

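Visual comparison puts the held tin about 1.5 mm off in tool y. The state reading says 2.9 mm, so I'll correct by 2 mm. Descending most of the way.

Request:
carry_out(
  commands=[
    [0,-0.002,0.005,0,0,0],
    [0,-0.002,0.011,0,0,0],
    [0,-0.002,0.016,0,0,0],
    [0,-0.002,0.018,0,0,0],
    [0,-0.002,0.018,0,0,0],
    [0,-0.002,0.018,0,0,0],
  ],
)

```text
clock: 9.8
tool_pos: [0.5537, -0.2931, 0.1332]
eef_rot: [0.994, 0.107, -0.001, -0.0]
contact_force: [0.2, -0.4, -4.3]
opening: 0.63
```

```bash
python3 - <<'E'
from h import *
s=st();print(s['tool_pos'],s['contact_force'])
w,_=wsnap('w7.png');im=w['img'];
b=snap('side','d3.png')
cv2.imwrite('pics/c4.png',np.hstack([cv2.resize(im[160:280,220:420],(400,240),interpolation=cv2.INTER_CUBIC),cv2.resize(b['img'][310:370,290:390],(400,240),interpolation=cv2.INTER_CUBIC)]))
E
```

```text
[ 0.55374589 -0.29308636  0.13321892] [ 0.16441662 -0.41306197 -4.2514852 ]
```

View pics/c4.png

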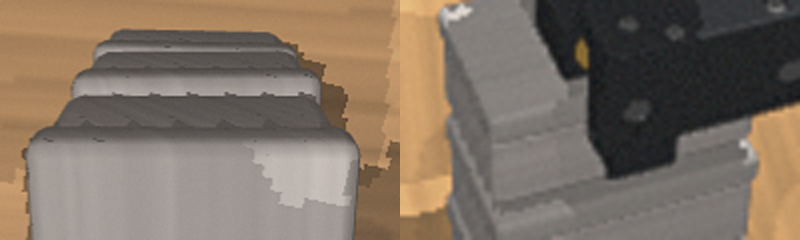

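Request:
carry_out(
  commands=[
    [0,0,0.001,0,0,0],
    [0,0,0.002,0,0,0],
    [0,0,0.003,0,0,0],
    [0,0,0.004,0,0,0],
    [0,0,0.004,0,0,0],
  ],
)

```text
clock: 10.4
tool_pos: [0.5535, -0.293, 0.1291]
eef_rot: [0.994, 0.107, -0.001, -0.0]
contact_force: [-0.7, -0.2, -4.1]
opening: 0.63
```

Request:
carry_out(
  commands=[
    [0,0,0.0005,0,0,0],
    [0,0,0.001,0,0,0],
    [0,0,0.001,0,0,0],
  ],
)

```text
clock: 10.7
tool_pos: [0.5536, -0.293, 0.1282]
eef_rot: [0.994, 0.107, -0.001, -0.0]
contact_force: [1.0, -0.3, -4.7]
opening: 0.635
```

Request:
carry_out(
  commands=[
    [0,0,0.0005,0,0,0],
    [0,0,0.0005,0,0,0],
    [0,0,0.0005,0,0,0],
  ],
)

```text
clock: 11.0
tool_pos: [0.5537, -0.2931, 0.1278]
eef_rot: [0.994, 0.107, -0.001, -0.0]
contact_force: [-0.1, 0.1, -3.2]
opening: 0.633
```

Request:
carry_out(
  commands=[
    [0,0,0.0005,0,0,0],
    [0,0,0.0005,0,0,0],
    [0,0,0.0005,0,0,0],
  ],
)

```text
clock: 11.3
tool_pos: [0.5537, -0.2931, 0.1277]
eef_rot: [0.994, 0.107, -0.001, 0.0]
contact_force: [-2.2, 1.2, 2.5]
opening: 0.631
```

Contact shows as a vertical force change of about 6 N. Releasing gently: lower the grip force, then open.

Request:
carry_out(
  commands=[
    [0,0,0,0,0,0],
    [0,0,0,0,0,0],
  ],
  grip_force=5,
)

```text
clock: 11.5
tool_pos: [0.5537, -0.2931, 0.1277]
eef_rot: [0.994, 0.107, -0.001, 0.0]
contact_force: [-1.2, 1.0, 3.6]
opening: 0.636
```

Request:
carry_out(
  commands=[
    [0,0,0,0,0,0],
    [0,0,0,0,0,0],
    [0,0,0,0,0,0],
    [0,0,0,0,0,0],
  ],
  fingers=40,
)

```text
clock: 11.9
tool_pos: [0.5538, -0.2931, 0.1271]
eef_rot: [0.994, 0.107, -0.001, -0.0]
contact_force: [1.1, -0.4, -0.5]
opening: 0.843
```

```bash
python3 - <<'E'
from h import *
s=st();print(s['clock'],s['tool_pos'],s['contact_force'],s['opening'])
w,_=wsnap('w8.png')
E
```

```text
11.9 [ 0.55378561 -0.29309291  0.1271428 ] [ 1.07715539 -0.3523155  -0.50612719] 0.8433284673007487
```

View pics/w8.png

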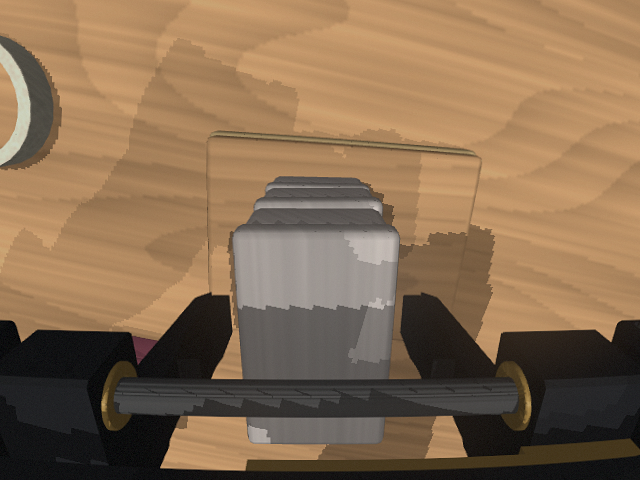

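The tin rests on the column, with fingers clear on both sides. I'll lift straight up and check with the cameras.

Request:
carry_out(
  commands=[
    [0,0,0,0,0,0],
    [0,0,0,0,0,0],
    [0,0,-0.005,0,0,0],
    [0,0,-0.02,0,0,0],
    [0,0,-0.05,0,0,0],
    [0,0,-0.1,0,0,0],
    [0,0,-0.15,0,0,0],
    [0,0,-0.18,0,0,0],
    [0,0,-0.18,0,0,0],
  ],
  fingers=0,
)

```text
clock: 12.85
tool_pos: [0.5568, -0.294, 0.3141]
eef_rot: [0.994, 0.107, 0.005, 0.003]
contact_force: [0.2, -0.2, -0.4]
opening: 0.999
```

```bash
python3 - <<'E'
from h import *
a=snap('scene','s3.png');b=snap('side','d4.png')
c=lambda im,x,y:cv2.resize(im['img'][y:y+120,x:x+100],(400,480),interpolation=cv2.INTER_CUBIC)
cv2.imwrite('pics/c5.png',np.hstack([c(a,100,190),c(b,290,290)]))
s=st(); print(s['clock'],s['tool_pos'])
for P in (a,b):
  for l in ['knob_grip','pointer_tip','index_tip','timer','tin']:
    print(l,[(np.round(d['xyz'],4).tolist(),round(d['p'],2)) for d in r.spot_point(P,l)][:3])
E
```

```text
12.95 [ 0.55399607 -0.29309498  0.30871369]
knob_grip [([0.5472, 0.3101, 0.0908], 0.6)]
pointer_tip [([0.5863, 0.3322, 0.0861], 0.84)]
index_tip [([0.592, 0.3038, 0.0896], 0.87)]
timer [([0.5781, 0.3093, -0.0027], 0.74)]
tin [([0.4459, 0.1247, -0.0013], 0.97), ([0.3415, 0.2495, -0.001], 0.84), ([0.5541, -0.292, 0.1164], 0.83)]
knob_grip [([0.548, 0.3117, 0.085], 0.79)]
pointer_tip [([0.5831, 0.3333, 0.0773], 0.72)]
index_tip [([0.5942, 0.3069, 0.0879], 0.61)]
timer [([0.5776, 0.311, -0.001], 0.71)]
tin [([0.4428, 0.1286, -0.0005], 0.94), ([0.3863, -0.1817, 0.0006], 0.72), ([0.5532, -0.3053, -0.0018], 0.7)]
```

View pics/c5.png

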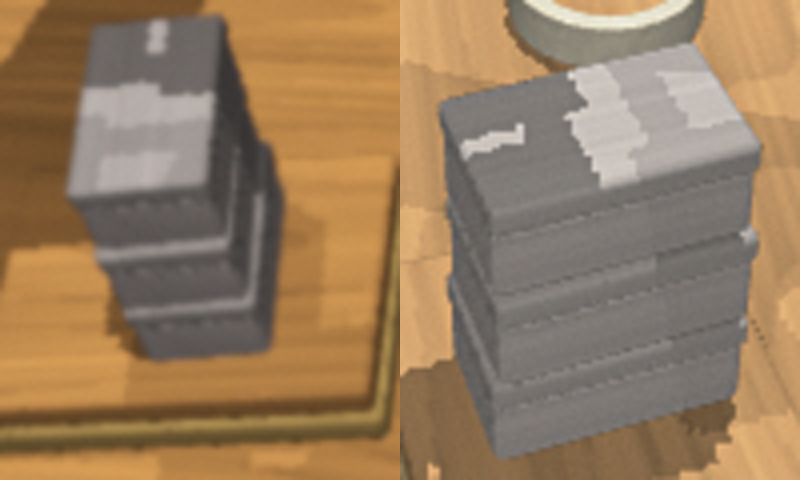

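The column is neat and squarely stacked. Next is the timer: I'll estimate its yaw from the back bottom edge, (446,326) to (537,343), and plan a view along the face normal.

```bash
cat >> h.py <<'E'
def facepose(psi,theta=0.):
    # timer yaw psi, returns u (up slope), l(-> clockwise pos dir at theta=+90), n
    a=.65; cp,sp=np.cos(psi),np.sin(psi)
    n=np.array([-np.sin(a)*cp,-np.sin(a)*sp,np.cos(a)]); u=np.array([np.cos(a)*cp,np.cos(a)*sp,np.sin(a)])
    rt=np.cross(u,n); return u,rt,n   # rt = right when looking at face with u up
def facerot(psi,theta):
    u,rt,n=facepose(psi); x=np.cos(theta)*u+np.sin(theta)*rt; z=-n
    return R.from_matrix(np.c_[x,np.cross(z,x),z])
E
python3 - <<'E'
from h import *
p=r.snapshot('scene')
A=atz(p,(446,326),0);B=atz(p,(537,343),0);print(A,B,np.linalg.norm(A-B)); d=B-A
psi=np.arctan2(d[1],d[0])-np.pi/2; print('psi',np.degrees(psi))
u,rt,n=facepose(0.);print(u,rt,n)
for ps in (psi,):
    u,rt,n=facepose(ps); g=np.array([.547,.311,.088]); f=g-.033*n; print('face mid',f)
    rel(f+.17*n,facerot(ps,0))
E
```

```text
[6.21989645e-01 2.24922592e-01 1.11022302e-16] [0.64305683 0.37872393 0.        ] 0.15523748654100433
psi -7.799643593685491
[0.7960838  0.         0.60518641] [ 0. -1.  0.] [-0.60518641 -0.          0.7960838 ]
face mid [0.56678639 0.30828973 0.06172923]
dist 0.631 row [0.0448, -0.62, 0.1102, -6.57, 36.97, 19.42]
```

Request:
carry_out(
  commands=[
    [0.01,-0.05,0,0,0,0],
    [0.01,-0.1,0,0,0,0],
    [0.02,-0.15,0,0,0,3],
    [0.02,-0.2,0,-1,5,6],
    [0.03,-0.25,0,-2,12,9],
    [0.03,-0.3,0.02,-3,18,12],
    [0.04,-0.35,0.03,-4,24,14],
    [0.045,-0.4,0.05,-5,29,16],
    [0.045,-0.45,0.07,-6,34,18],
    [0.045,-0.5,0.09,-6.5,37,19.4],
    [0.045,-0.55,0.1,-6.5,37,19.4],
    [0.045,-0.6,0.11,-6.5,37,19.4],
  ],
)

```text
clock: 14.7
tool_pos: [0.5253, 0.1478, 0.3]
eef_rot: [0.954, -0.068, 0.29, 0.034]
contact_force: [0.6, -0.2, -1.3]
opening: 0.995
```

Request:
carry_out(
  commands=[
    [0,0,0,0,0,0],
    [0,0,0,0,0,0],
    [0,0,0,0,0,0],
  ],
)

```text
clock: 15.0
tool_pos: [0.5249, 0.146, 0.2989]
eef_rot: [0.955, -0.067, 0.288, 0.035]
contact_force: [-0.4, -0.7, 1.7]
opening: 0.998
```

```bash
python3 - <<'E'
from h import *
p,s=wsnap('w9.png'); print(s['clock'],s['tool_pos'],s['q'].round(2))
print('tool z',R.from_quat(s['eef_rot']).as_matrix().round(3)[:,2])
for l in ['knob_grip','pointer_tip','index_tip','timer']:
    print(l,[(np.round(d['xyz'],4).tolist(),round(d['p'],2),proj(p,d['xyz']).round(0)) for d in r.spot_point(p,l)][:3])
psi=np.radians(-7.8);u,rt,n=facepose(psi);f=np.array([.567,.308,.062])
rel(f+.17*n,facerot(psi,0))
E
```

```text
15.0 [0.52491383 0.1460469  0.29889985] [-1.08  0.49  0.75  2.24  0.46  0.05 -2.64]
tool z [ 0.545 -0.105 -0.832]
knob_grip [([0.5472, 0.3124, 0.0896], 0.8, array([136., 331.]))]
pointer_tip [([0.5865, 0.3311, 0.0794], 0.72, array([121., 295.]))]
index_tip [([0.5895, 0.3087, 0.0864], 0.7, array([140., 288.]))]
timer [([0.5758, 0.3058, -0.0003], 0.85, array([172., 309.]))]
dist 0.213 row [-0.1256, -0.1684, 0.0332, 1.72, 3.57, 0.22]
```

View pics/w9.png

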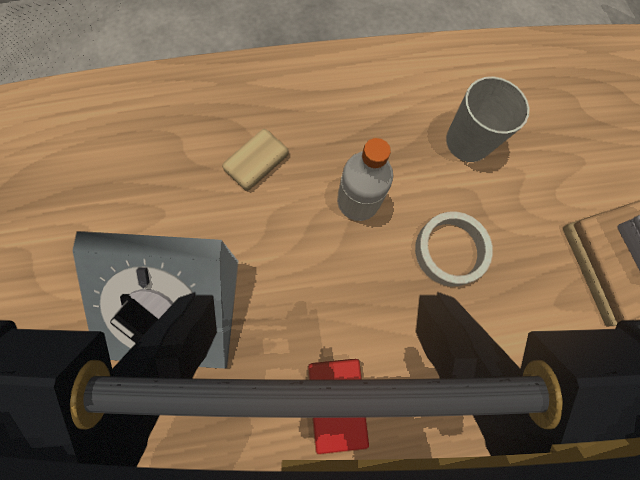

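The arm has stalled at two wrist limits: q6 is at its lower end and q7 at -2.64. I'll fit a quick kinematic model so I can plan a reachable wrist configuration for the tilted approach.

```bash
cat > fk.py <<'E'
import numpy as np, itertools
from scipy.spatial.transform import Rotation as R
def fkr(q,sg,fin):
    M=R.identity()
    for i,a in enumerate('zyzyzyz'): M=M*R.from_euler(a,sg[i]*q[i])
    return M*R.from_euler('z',fin)
E
python3 - <<'E'
from h import *; from fk import *
s=st()
q0=np.array([1.276,.689,-.195,1.565,.157,.902,-.215]); r0=R.from_quat([0.987,0.164,0,-.001])
S=[(q0,r0,np.array([.202,-.592,.239])),(np.array(s['q']),R.from_quat(s['eef_rot']),s['tool_pos'])]
out=[]
for sg in itertools.product([1,-1],repeat=7):
  for f in [0,np.pi/2,np.pi,-np.pi/2]:
    e=sum((fkr(q,sg,f).inv()*ro).magnitude() for q,ro,_ in S); out.append((e,sg,f))
out.sort(key=lambda t:t[0]); 
for o in out[:6]: print(o)
print(repr(s['q']),s['eef_rot'])
E
```

```text
(0.0029502004723576704, (-1, 1, -1, 1, -1, 1, -1), 1.5707963267948966)
(0.7132534213189885, (1, -1, -1, -1, -1, -1, 1), -1.5707963267948966)
(0.7457662365325577, (-1, -1, 1, -1, 1, -1, 1), 1.5707963267948966)
(0.7506409566495703, (-1, -1, 1, -1, -1, -1, 1), 1.5707963267948966)
(0.9635641512972745, (1, 1, 1, 1, 1, 1, 1), -1.5707963267948966)
(1.019424801557756, (-1, -1, 1, -1, 1, -1, -1), 1.5707963267948966)
array([-1.08279141,  0.49076606,  0.75218784,  2.24409313,  0.45849726,
        0.04865336, -2.64008427]) [ 0.95460925 -0.06804998  0.28792604  0.03448161]
```

```bash
cat >> fk.py <<'E'
SG=(-1,1,-1,1,-1,1,-1)
def parts(q):
    M=R.identity(); out=[]
    for i,a in enumerate('zyzyzyz'):
        M=M*R.from_euler(a,SG[i]*q[i]); out.append(M)
    return out
E
python3 - <<'E'
from h import *; from fk import *
s=st(); q0=np.array([1.276,.689,-.195,1.565,.157,.902,-.215])
S=[(q0,np.array([.202,-.592,.239])),(np.array(s['q']),s['tool_pos'])]
A=[];b=[]
z=np.array([0,0,1.]);x=np.array([1.,0,0])
for q,p in S:
    m=parts(q); A.append(np.c_[z,m[2].apply(z),m[4].apply(z),m[6].apply(z)]); b.append(p)
A=np.vstack(A);b=np.hstack(b); sol,res,_,sv=np.linalg.lstsq(A,b,rcond=None); print(sol,A@sol-b,sv)
E
```

```text
[0.42072387 0.54712639 0.34595369 0.38798809] [ 0.04003809  0.02649085  0.00182758  0.00422725  0.01918565 -0.00182758] [2.52069185 1.18966476 0.37730934 0.29740216]
```

```bash
cat >> fk.py <<'E'
from scipy.optimize import least_squares
LO=np.array([-3.01,-.46,-1.47,.13,-1,.04,-2.66]);HI=np.array([3.01,2.08,1.51,2.56,4.14,2.09,2.66])
Z=np.array([0,0,1.])
def fitlen(S,reg=.15):
    # unknown xyz offsets after joints 2,4(upper/forearm halves),6,7 with ridge on lateral ones
    def f(v):
        o=[]
        for q,p in S: o.append((fkp(q,v)-p)*100)
        return np.hstack(o+[v[4:]*100*reg])
    v0=np.r_[.42,.4,.4,.35,np.zeros(8)]
    return least_squares(f,v0)
def fkp(q,v):
    m=parts(q)
    return np.array([0,0,v[0]])+m[0].apply([v[4],v[5],0])+m[2].apply([v[6],v[7],v[1]])+m[4].apply([v[8],v[9],v[2]])+m[5].apply([v[10],v[11],0])+m[6].apply(Z)*v[3]
def ik(p,Rt,v,q0):
    FN=R.from_euler('z',np.pi/2)
    def f(q): return np.hstack([(fkp(q,v)-p)*10,((parts(q)[6]*FN).inv()*Rt).as_rotvec()*3,.02*(q-q0)])
    s=least_squares(f,np.clip(q0,LO+.02,HI-.02),bounds=(LO+.01,HI-.01)); return s.x,np.abs(f(s.x)[:6]).max()
E
python3 - <<'E'
from h import *; from fk import *
s=st(); q0=np.array([1.276,.689,-.195,1.565,.157,.902,-.215])
S=[(q0,np.array([.202,-.592,.239])),(np.array(s['q']),s['tool_pos'])]
F=fitlen(S); v=F.x; print(v.round(3),[ (fkp(q,v)-p).round(3) for q,p in S]); np.save('v.npy',v)
psi=np.radians(-7.8);u,rt,n=facepose(psi);f=np.array([.567,.308,.062])
rng=np.random.default_rng(0)
for d in (.17,.015):
  for th in (-.7,.1,-.7+np.pi,.1+np.pi):
    best=[]
    for k in range(25):
        q00=rng.uniform(LO,HI); q00[0]=-.5+rng.normal()*.4;q00[3]=rng.uniform(1.2,2.5); q00[4]=rng.choice([0,3.3])+rng.normal()*.3
        q,e=ik(f+d*n,facerot(psi,th),v,q00)
        if e<.02: best.append((np.minimum(q-LO,HI-q).min(),q.round(2).tolist()))
    best.sort(reverse=True); print(d,round(th,2),len(best),best[:2])
E
```

```text
[ 0.346  0.559  0.35   0.322  0.001 -0.013 -0.002 -0.011 -0.    -0.011
  0.003 -0.011] [array([ 0.,  0., -0.]), array([-0.,  0.,  0.])]
0.17 -0.7 12 [(np.float64(0.13410101653526188), [-1.33, 0.74, 0.64, 2.26, 2.24, 0.17, 2.15]), (np.float64(0.05861121835818673), [-1.38, 0.77, 0.76, 2.24, 2.71, 0.1, 1.7])]
0.17 0.1 17 [(np.float64(0.32580406108598314), [-0.38, 0.88, -1.02, 2.23, 1.65, 1.32, 1.99]), (np.float64(0.325482474971325), [-0.39, 0.87, -0.99, 2.23, 1.65, 1.29, 1.99])]
0.17 2.44 22 [(np.float64(0.32708469037384713), [-0.34, 0.92, -1.1, 2.23, 1.65, 1.39, -0.34]), (np.float64(0.326133929732058), [-0.37, 0.89, -1.03, 2.23, 1.65, 1.33, -0.35])]
0.17 3.24 18 [(np.float64(0.32602424179356726), [-0.37, 0.89, -1.02, 2.23, 1.65, 1.32, -1.15]), (np.float64(0.3253170959978178), [-0.39, 0.87, -0.99, 2.23, 1.65, 1.28, -1.16])]
0.015 -0.7 16 [(np.float64(0.4184373514762549), [-0.91, 0.95, 0.23, 2.13, 2.34, 0.46, 2.14]), (np.float64(0.3585698450180158), [-0.97, 0.97, 0.34, 2.12, 2.47, 0.4, 1.99])]
0.015 0.1 16 [(np.float64(0.4423297041726868), [-0.42, 1.04, -0.61, 2.12, 1.97, 1.06, 1.9]), (np.float64(0.4422786349347487), [-0.42, 1.04, -0.61, 2.12, 1.97, 1.06, 1.9])]
0.015 2.44 18 [(np.float64(0.44662570620896025), [-0.31, 1.12, -0.83, 2.11, 1.96, 1.26, -0.34]), (np.float64(0.44491859408666645), [-0.36, 1.08, -0.73, 2.12, 1.96, 1.16, -0.38])]
0.015 3.24 17 [(np.float64(0.4501999337866174), [-0.23, 1.22, -1.01, 2.11, 1.97, 1.43, -1.06]), (np.float64(0.44672941372543207), [-0.31, 1.12, -0.82, 2.11, 1.96, 1.25, -1.14])]
```

A comfortable configuration exists with the tool x pointing down the slope (q7 about -0.3 to -1.1). To get there I unwind about tool z in the negative direction.

Request:
carry_out(
  commands=[
    [0,0,0,0,0,-8],
    [0,0,0,0,0,-16],
    [0,0,0,0,0,-24],
    [0,0,0,0,0,-32],
    [0,0,0,0,0,-40],
    [0,0,0,0,0,-48],
    [0,0,0,0,0,-56],
    [0,0,0,0,0,-64],
    [0,0,0,0,0,-72],
    [0,0,0,0,0,-80],
    [0,0,0,0,0,-88],
    [0,0,0,0,0,-96],
  ],
)

```text
clock: 16.45
tool_pos: [0.5252, 0.1461, 0.299]
eef_rot: [0.687, 0.666, 0.167, 0.238]
contact_force: [0.2, -0.6, 0.9]
opening: 0.998
```

```bash
python3 - <<'E'
from h import *
s=st(); print(s['clock'],s['tool_pos'].round(4),s['q'].round(2)); M=R.from_quat(s['eef_rot']).as_matrix().round(3); print(M)
psi=np.radians(-7.8);u,rt,n=facepose(psi);f=np.array([.567,.308,.062])
rel(f+.17*n,facerot(psi,3.0))
rel(f+.17*n,facerot(psi,-2.2))
E
```

```text
16.45 [0.5252 0.1461 0.299 ] [-0.96  0.44  0.53  2.24  1.22  0.16 -1.73]
[[ 0.056  0.836  0.545]
 [ 0.995  0.001 -0.104]
 [-0.088  0.548 -0.832]]
dist 0.212 row [0.1804, -0.1058, 0.0334, -3.9, -2.0, -91.43]
dist 0.212 row [0.1804, -0.1058, 0.0334, -3.97, 0.27, -29.4]
```

Request:
carry_out(
  commands=[
    [0.01,-0.006,0.002,0,0,-8],
    [0.025,-0.015,0.005,0,0,-16],
    [0.04,-0.025,0.01,-1,0,-24],
    [0.06,-0.035,0.012,-1,0,-32],
    [0.08,-0.045,0.015,-2,0,-40],
    [0.1,-0.06,0.02,-2,-1,-48],
    [0.12,-0.07,0.023,-3,-1,-56],
    [0.14,-0.08,0.026,-3,-1,-64],
    [0.155,-0.09,0.029,-4,-2,-72],
    [0.17,-0.1,0.032,-4,-2,-80],
    [0.18,-0.106,0.033,-4,-2,-88],
    [0.18,-0.106,0.033,-4,-2,-91],
  ],
)

```text
clock: 17.65
tool_pos: [0.4645, 0.3245, 0.1967]
eef_rot: [-0.0, 0.948, -0.042, 0.316]
contact_force: [-0.0, -0.6, -0.0]
opening: 1.0
```

Request:
carry_out(
  commands=[
    [0,0,0,0,0,0],
    [0,0,0,0,0,0],
  ],
)

```text
clock: 17.85
tool_pos: [0.4654, 0.3224, 0.1981]
eef_rot: [0.004, 0.947, -0.042, 0.317]
contact_force: [-1.3, 0.3, -0.1]
opening: 1.001
```

```bash
python3 - <<'E'
from h import *
p,s=wsnap('w10.png'); print(s['clock'],s['tool_pos'].round(4),s['q'].round(2),s['contact_force'])
psi=np.radians(-7.8);u,rt,n=facepose(psi);f=np.array([.567,.308,.062])
rel(f+.17*n,facerot(psi,3.0))
for l in ['knob_grip','pointer_tip','index_tip','timer']:
    print(l,[(np.round(d['xyz'],4).tolist(),round(d['p'],2),proj(p,d['xyz']).round(0)) for d in r.spot_point(p,l)][:3])
E
```

```text
17.85 [0.4654 0.3224 0.1981] [-1.36  0.76  0.58  2.23  1.9   0.2  -1.29] [-1.30697327  0.28219222 -0.06104979]
dist 0.001 row [0.0007, -0.0004, 0.0005, 0.03, 0.07, -0.82]
knob_grip [([0.5464, 0.313, 0.0882], 0.82, array([319., 225.]))]
pointer_tip [([0.5873, 0.3311, 0.0798], 0.71, array([342., 246.]))]
index_tip [([0.5864, 0.3088, 0.0843], 0.84, array([316., 249.]))]
timer [([0.58, 0.3068, -0.0001], 0.62, array([320., 173.]))]
```

View pics/w10.png

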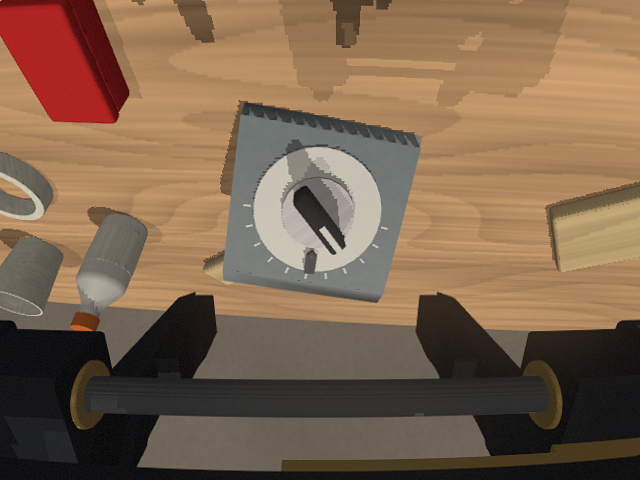

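The dial shows well: ring centred near (318,208), tab at (310,262), pointer end near (340,248). Enlarging to measure.

```bash
python3 - <<'E'
from h import *
im=cv2.imread('pics/w10.png'); cv2.imwrite('pics/c6.png',cv2.resize(im[135:285,220:420],(800,600),interpolation=cv2.INTER_CUBIC))
E
```

```text
(no output)
```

View pics/c6.png

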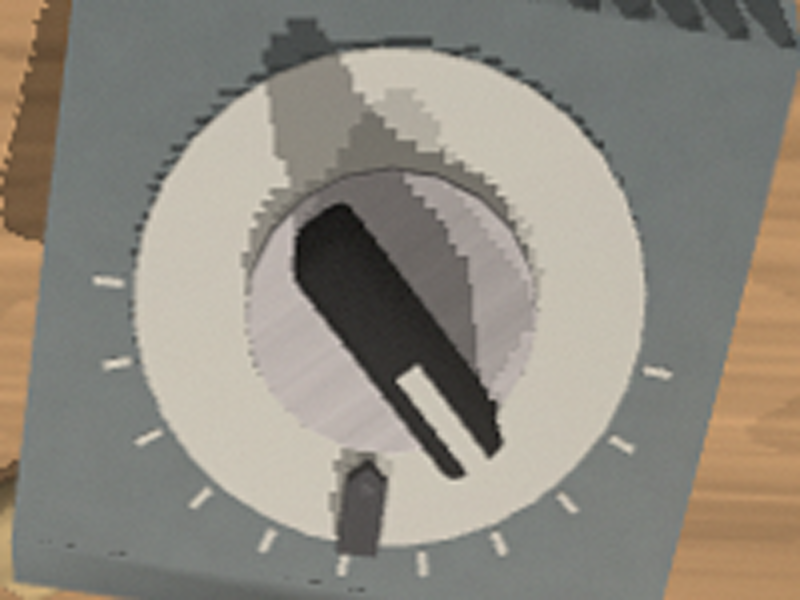

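```bash
cat > dial.py <<'E'
from h import *
def plane_pt(p,uv,f,n,h):
    o,v=ray(p,uv); return o+v*(((f+h*n-o)@n)/(v@n))
def measure(p,crop,ring,ticks,tab,line,psi0=np.radians(-7.8)):
    full=lambda a:np.array(a,float)/crop[2]+np.array(crop[:2])-.375
    def loc(psi,f,pts,h):
        u,rt,n=facepose(psi); P=np.array([plane_pt(p,q,f,n,h) for q in full(pts)])-f
        return np.c_[P@u,P@rt]
    from scipy.optimize import least_squares
    def res(x):
        f=x[:3]; d=loc(psi0,f,ring,.002); return (np.hypot(d[:,0],d[:,1])-.055)*1000
    s=least_squares(res,[.567,.311,.062]); f=s.x; print('f',f.round(4),'ring res mm',res(s.x).round(2))
    ang=lambda d:np.arctan2(d[:,1],d[:,0])
    t=loc(psi0,f,ticks,0.); print('tick ang',ang(t).round(3),'rad',np.hypot(*t.T).round(4))
    b=loc(psi0,f,tab,.008); print('tab pts ang',ang(b).round(3),np.hypot(*b.T).round(4))
    l=loc(psi0,f,line,.042); d=l[-1]-l[0]; print('line pts',l.round(4).tolist(),'ang',ang(l).round(3),'dir',np.arctan2(d[1],d[0]).round(3))
    u,rt,n=facepose(psi0); print('grip pt',(f+.033*n).round(4))
    return f
E
cat > m1.py <<'E'
from dial import *
import pickle
s=st(); p=r.snapshot('wrist'); T=np.eye(4); T[:3,:3]=R.from_quat(s['eef_rot']).as_matrix(); T[:3,3]=s['tool_pos']; p['extrinsics']=T@np.array(p['tool_from_camera'])
pickle.dump(p,open('p10.pkl','wb'))
ring=[(133,290),(645,295),(390,547),(165,178),(600,163),(590,460),(200,460),(480,65)]
ticks=[(108,282),(117,363),(149,437),(202,497),(267,541),(343,565),(423,563),(499,544),(567,503),(622,445),(657,372)]
measure(p,(220,135,4),ring,ticks,[(369,461),(358,552)],[(411,373),(478,467)])
measure(p,(220,135,4),ring,ticks,[(369,461),(358,552)],[(322,220),(481,461)])
E
python3 m1.py
```

```text
f [0.5681 0.3094 0.058 ] ring res mm [ 0.36 -0.18 -0.12  0.35 -0.77  0.94 -0.83  0.19]
tick ang [ 1.542  1.243  0.944  0.644  0.348  0.048 -0.255 -0.553 -0.855 -1.157
 -1.462] rad [0.0611 0.061  0.0611 0.0607 0.061  0.0612 0.0602 0.0604 0.0602 0.0604
 0.0603]
tab pts ang [0.015 0.004] [0.0323 0.054 ]
line pts [[0.0014, -0.0039], [0.0186, -0.0194]] ang [-1.23  -0.806] dir -0.732
grip pt [0.5483 0.3121 0.0843]
f [0.5681 0.3094 0.058 ] ring res mm [ 0.36 -0.18 -0.12  0.35 -0.77  0.94 -0.83  0.19]
tick ang [ 1.542  1.243  0.944  0.644  0.348  0.048 -0.255 -0.553 -0.855 -1.157
 -1.462] rad [0.0611 0.061  0.0611 0.0607 0.061  0.0612 0.0602 0.0604 0.0602 0.0604
 0.0603]
tab pts ang [0.015 0.004] [0.0323 0.054 ]
line pts [[-0.0257, 0.0163], [0.0173, -0.0198]] ang [ 2.577 -0.852] dir -0.698
grip pt [0.5483 0.3121 0.0843]
```

```bash
python3 - <<'E'
from dial import *
import pickle
p=pickle.load(open('p10.pkl','rb'))
ring=[(133,290),(645,295),(390,547),(165,178),(600,163),(590,460),(200,460),(480,65)]
ticks=[(108,282),(117,363),(149,437),(202,497),(267,541),(343,565),(423,563),(499,544),(567,503),(622,445),(657,372)]
for d in (-9.5,-11):
    print(d); f=measure(p,(220,135,4),ring,ticks,[(369,461),(358,552)],[(322,220),(481,461)],np.radians(d))
    psi=np.radians(d); u,rt,n=facepose(psi); 
    v=p['img'].copy()
    for th,rad,h in [(0,.036,.008)]:
        pass
    print('axis top px crop',(proj(p,f+.042*n)-[220,135])*4, 'bar centre seen (402,340)')
E
```

```text
-9.5
f [0.5681 0.3096 0.0581] ring res mm [ 0.37 -0.19 -0.13  0.48 -0.86  1.07 -0.97  0.16]
tick ang [ 1.524  1.225  0.925  0.624  0.327  0.026 -0.276 -0.574 -0.875 -1.177
 -1.482] rad [0.0611 0.0609 0.0609 0.0605 0.0609 0.0611 0.0602 0.0605 0.0604 0.0606
 0.0604]
tab pts ang [-0.    -0.014] [0.0323 0.054 ]
line pts [[-0.0254, 0.0177], [0.0169, -0.0194]] ang [ 2.531 -0.852] dir -0.72
grip pt [0.5484 0.3129 0.0844]
axis top px crop [394.49359583 362.74554456] bar centre seen (402,340)
-11
f [0.568  0.3097 0.0582] ring res mm [ 0.39 -0.19 -0.14  0.59 -0.94  1.18 -1.09  0.13]
tick ang [ 1.507  1.209  0.909  0.607  0.309  0.008 -0.295 -0.593 -0.893 -1.195
 -1.499] rad [0.061  0.0608 0.0607 0.0604 0.0607 0.061  0.0603 0.0606 0.0606 0.0607
 0.0606]
tab pts ang [-0.013 -0.031] [0.0323 0.0539]
line pts [[-0.0251, 0.0191], [0.0166, -0.019]] ang [ 2.492 -0.852] dir -0.74
grip pt [0.5484 0.3135 0.0845]
axis top px crop [398.52287311 363.51753648] bar centre seen (402,340)
```

```bash
python3 - <<'E'
from h import *
psi=np.radians(-11);u,rt,n=facepose(psi);g=np.array([.5480,.3128,.086])
rel(g+.045*n,facerot(psi,-.74+np.pi))
rel(g-.015*n,facerot(psi,-.74+np.pi))
E
```

```text
dist 0.095 row [0.001, 0.0027, 0.0948, 1.83, 0.92, -32.45]
dist 0.155 row [0.0014, 0.0006, 0.1548, 1.83, 0.92, -32.45]
```

Request:
carry_out(
  commands=[
    [0,0,0.02,0.5,0.2,-8],
    [0,0.001,0.045,1,0.5,-16],
    [0.001,0.002,0.07,1.5,0.7,-24],
    [0.001,0.003,0.09,1.8,0.9,-32],
    [0.001,0.003,0.095,1.8,0.9,-32.5],
    [0.001,0.003,0.095,1.8,0.9,-32.5],
    [0.001,0.003,0.095,1.8,0.9,-32.5],
  ],
)

```text
clock: 18.85
tool_pos: [0.5209, 0.3184, 0.1221]
eef_rot: [-0.256, 0.912, -0.143, 0.286]
contact_force: [0.5, 0.3, -0.0]
opening: 0.999
```

```bash
python3 - <<'E'
from h import *
p,s=wsnap('w11.png'); print(s['clock'],s['tool_pos'].round(4),s['q'].round(2))
psi=np.radians(-11);u,rt,n=facepose(psi);g=np.array([.5480,.3128,.086])
rel(g-.015*n,facerot(psi,-.74+np.pi))
for l in ['knob_grip','pointer_tip','index_tip']:
    print(l,[(np.round(d['xyz'],4).tolist(),round(d['p'],2),proj(p,d['xyz']).round(0)) for d in r.spot_point(p,l)][:3])
E
```

```text
18.85 [0.5209 0.3184 0.1221] [-1.21  0.92  0.5   2.14  2.23  0.24 -1.05]
dist 0.061 row [0.0003, -0.0006, 0.0607, 0.05, 0.07, -0.02]
knob_grip [([0.5446, 0.3129, 0.0887], 0.79, array([316., 275.]))]
pointer_tip [([0.5888, 0.3313, 0.0814], 0.77, array([318., 311.]))]
index_tip [([0.5869, 0.3054, 0.087], 0.63, array([281., 294.]))]
```

View pics/w11.png

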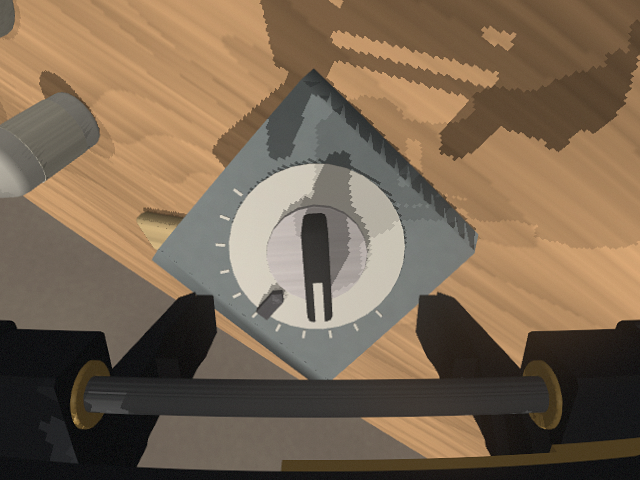

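The bar runs from (315,213) to (319,320), centred between the fingers and about 2° off, which I'll correct. Descending onto it.

Request:
carry_out(
  commands=[
    [0,-0.0005,0.01,0,0,-2],
    [0,-0.0005,0.025,0,0,-2],
    [0,-0.0005,0.04,0,0,-2],
    [0,-0.0005,0.052,0,0,-2],
    [0,-0.0005,0.058,0,0,-2],
    [0,-0.0005,0.06,0,0,-2],
    [0,-0.0005,0.06,0,0,-2],
    [0,-0.0005,0.06,0,0,-2],
  ],
)

```text
clock: 19.85
tool_pos: [0.5569, 0.3114, 0.0743]
eef_rot: [-0.273, 0.907, -0.148, 0.283]
contact_force: [0.3, -0.3, -0.6]
opening: 1.001
```

```bash
python3 - <<'E'
from h import *
p,s=wsnap('w12.png'); print(s['clock'],s['tool_pos'].round(4),s['contact_force'].round(1))
psi=np.radians(-11);u,rt,n=facepose(psi);g=np.array([.5480,.3128,.086])
rel(g-.015*n,facerot(psi,-.775+np.pi))
E
```

```text
19.85 [0.5569 0.3114 0.0743] [ 0.3 -0.3 -0.6]
dist 0.001 row [0.0004, -0.0003, 0.0003, 0.04, 0.06, 0.12]
```

View pics/w12.png

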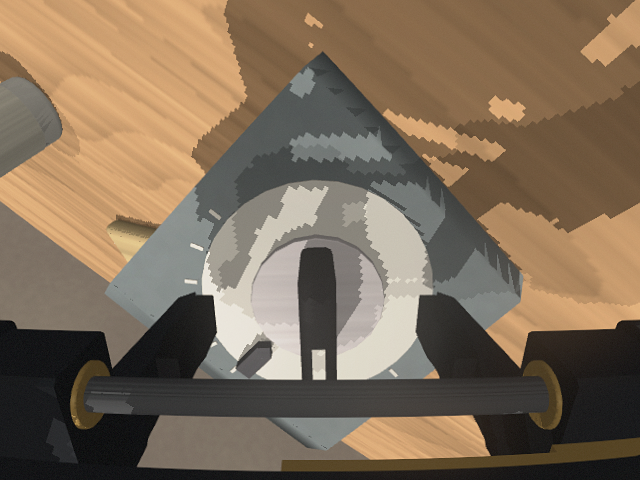

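The bar stands vertical at cols 298..338, centred between the fingers. Closing.

Request:
carry_out(
  commands=[
    [0,0,0,0,0,0],
    [0,0,0,0,0,0],
    [0,0,0,0,0,0],
    [0,0,0,0,0,0],
    [0,0,0,0,0,0],
    [0,0,0,0,0,0],
    [0,0,0,0,0,0],
    [0,0,0,0,0,0],
    [0,0,0,0,0,0],
  ],
  fingers=255,
  grip_force=15,
)

```text
clock: 20.8
tool_pos: [0.5571, 0.3112, 0.074]
eef_rot: [-0.273, 0.907, -0.148, 0.283]
contact_force: [-1.1, -0.2, 0.4]
opening: 0.211
```

```bash
python3 - <<'E'
from h import *
p,s=wsnap('w13.png'); print(s['clock'],s['tool_pos'].round(4),s['contact_force'].round(1),s['moment'].round(2),s['opening']*88)
E
```

```text
20.8 [0.5571 0.3112 0.074 ] [-1.1 -0.2  0.4] [0.18 0.44 0.  ] 18.54811085865143
```

View pics/w13.png

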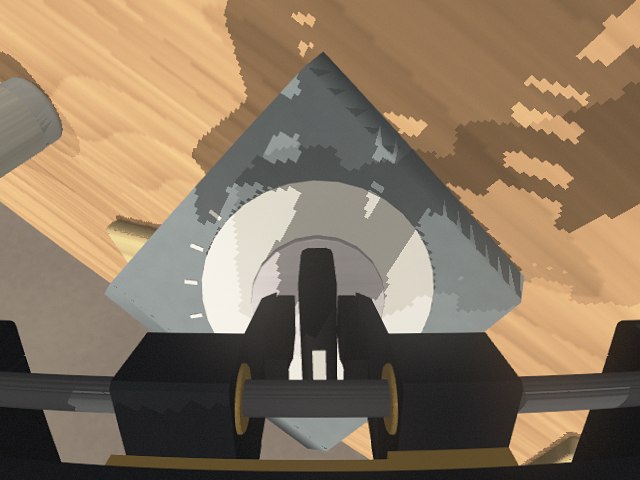

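Request:
carry_out(
  commands=[
    [0,0,0,0,0,0],
    [0,0,0,0,0,0],
    [0,0,0,0,0,0],
    [0,0,0,0,0,0],
  ],
)

```text
clock: 21.25
tool_pos: [0.5568, 0.3118, 0.0737]
eef_rot: [-0.274, 0.907, -0.148, 0.283]
contact_force: [-0.8, 2.5, -2.7]
opening: 0.158
```

```bash
python3 - <<'E'
from h import *
s=st(); print(s['clock'],s['tool_pos'].round(4),s['contact_force'].round(1),s['moment'].round(2),s['opening']*88,s['q'].round(2))
E
```

```text
21.25 [0.5568 0.3118 0.0737] [-0.8  2.5 -2.7] [0.57 0.71 0.18] 13.928670683435461 [-1.09  1.01  0.41  2.08  2.3   0.32 -1.06]
```

Gripped at 13.9 mm. Turning clockwise 42° about the tool axis.

Request:
carry_out(
  commands=[
    [0,0,0,0,0,4],
    [0,0,0,0,0,9],
    [0,0,0,0,0,14],
    [0,0,0,0,0,19],
    [0,0,0,0,0,24],
    [0,0,0,0,0,29],
    [0,0,0,0,0,34],
    [0,0,0,0,0,38],
    [0,0,0,0,0,41],
    [0,0,0,0,0,42],
    [0,0,0,0,0,42],
    [0,0,0,0,0,42],
  ],
)

```text
clock: 22.45
tool_pos: [0.5568, 0.3117, 0.0738]
eef_rot: [0.069, 0.945, -0.037, 0.317]
contact_force: [0.2, 3.3, -3.1]
opening: 0.157
```

```bash
python3 - <<'E'
from h import *
p,s=wsnap('w14.png'); print(s['clock'],s['tool_pos'].round(4),s['contact_force'].round(1),s['moment'].round(2),s['opening']*88,s['q'].round(2))
psi=np.radians(-11);u,rt,n=facepose(psi);x=R.from_quat(s['eef_rot']).apply([-1,0,0]); print('theta tool',np.arctan2(x@rt,x@u))
E
```

```text
22.45 [0.5568 0.3117 0.0738] [ 0.2  3.3 -3.1] [0.62 0.82 0.3 ] 13.850657035290288 [-0.98  0.97  0.21  2.07  2.06  0.44 -1.5 ]
theta tool -0.045080601839556735
```

View pics/w14.png

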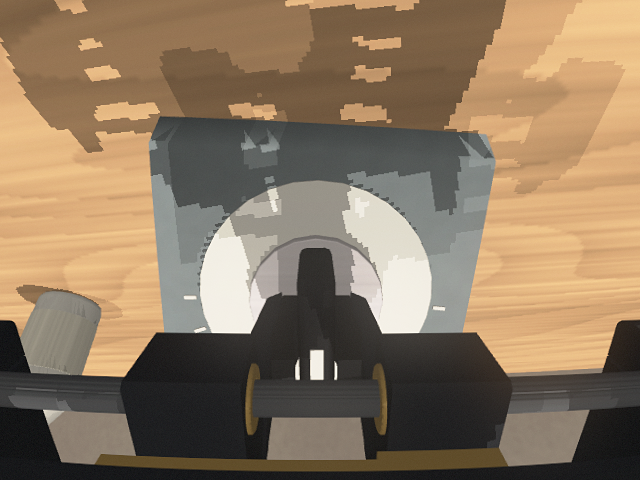

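The knob turned with the tool. I'll release, back off along the axis and measure pointer against tab.

Request:
carry_out(
  commands=[
    [0,0,0,0,0,0],
    [0,0,0,0,0,0],
    [0,0,0,0,0,0],
    [0,0,0,0,0,0],
    [0,0,-0.01,0,0,0],
    [0,0,-0.04,0,0,0],
    [0,0,-0.08,0,0,0],
    [0,0,-0.11,0,0,0],
    [0,0,-0.12,0,0,0],
    [0,0,-0.12,0,0,0],
    [0,0,-0.12,0,0,0],
  ],
  fingers=0,
)

```text
clock: 23.6
tool_pos: [0.4856, 0.3252, 0.1697]
eef_rot: [0.07, 0.945, -0.037, 0.317]
contact_force: [-0.1, -0.3, 0.1]
opening: 1.003
```

```bash
python3 - <<'E'
from h import *
import pickle
p,s=wsnap('w15.png'); print(s['clock'],s['tool_pos'].round(4),s['opening'])
pickle.dump(p,open('p15.pkl','wb'))
for l in ['knob_grip','pointer_tip','index_tip']:
    print(l,[(np.round(d['xyz'],4).tolist(),round(d['p'],2),proj(p,d['xyz']).round(0)) for d in r.spot_point(p,l)][:3])
cv2.imwrite('pics/c7.png',cv2.resize(p['img'][180:330,215:415],(800,600),interpolation=cv2.INTER_CUBIC))
E
```

```text
23.6 [0.4856 0.3252 0.1697] 1.0025846573202806
knob_grip [([0.5446, 0.3172, 0.0876], 0.96, array([322., 238.]))]
pointer_tip [([0.5957, 0.3075, 0.0849], 0.68, array([319., 272.]))]
index_tip [([0.5879, 0.3082, 0.0862], 0.56, array([318., 269.]))]
```

View pics/w15.png

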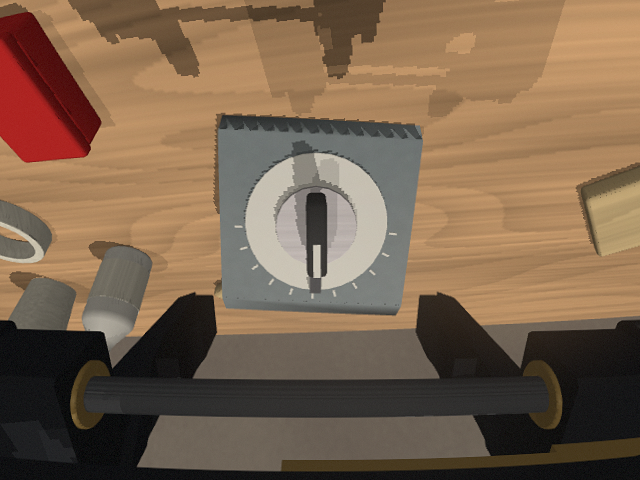

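View pics/c7.png

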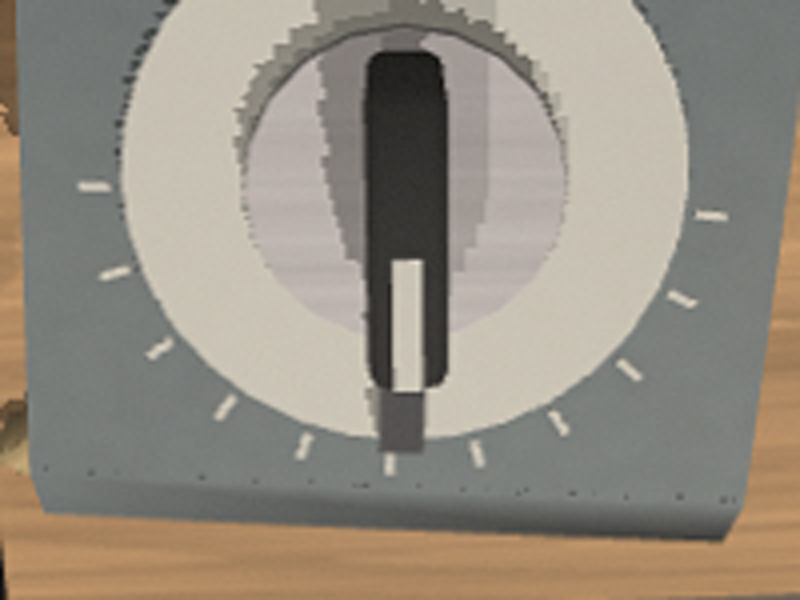

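The pointer line runs (407,262) to (407.5,388) in the crop and the tab end is centred at (402,452). That's close to aligned, so I'll compute the remaining angle.

```bash
python3 - <<'E'
from dial import *
import pickle
p=pickle.load(open('p15.pkl','rb'))
# subpixel helpers: ring bright mask ellipse points
im=p['img'].astype(int)
ring=[(122,165),(688,160),(300,418),(500,418),(200,340),(612,340)]
ticks=[(93,186),(115,273),(160,348),(226,408),(304,446),(390,464),(477,453),(559,422),(629,369),(682,299),(712,216)]
f=measure(p,(215,180,4),ring,ticks,[(402.5,451),(403,420)],[(407,262),(407.5,388)],np.radians(-11))
psi=np.radians(-11)
u,rt,n=facepose(psi)
for b in ([(367,100),(370,370)],[(446,100),(447,370)],[(406.5,60),(408,385)]):
    P=[plane_pt(p,np.array(q)/4+[215,180]-.375,f,n,.042)-f for q in b]
    d=P[1]-P[0]; print('bar edge',np.arctan2(d@rt,d@u).round(3),[(round(x@u,4),round(x@rt,4)) for x in P])
# tab side edges (left/right) at outer end
for q in [(380,450),(425,452),(380,400),(425,400)]:
    x=plane_pt(p,np.array(q)/4+[215,180]-.375,f,n,.008)-f; print('tab',round(x@u,4),round(x@rt,4))
cv2.imwrite('pics/c8.png',cv2.resize(p['img'][255:305,285:350],(780,600),interpolation=cv2.INTER_CUBIC))
E
```

```text
f [0.5692 0.3085 0.0557] ring res mm [ 0.24  0.26  1.02  0.29 -1.11 -0.75]
tick ang [ 1.487  1.186  0.891  0.591  0.3    0.006 -0.287 -0.582 -0.878 -1.175
 -1.472] rad [0.0616 0.0619 0.0622 0.0625 0.0627 0.0633 0.0625 0.0624 0.0621 0.0619
 0.0616]
tab pts ang [-0.034 -0.035] [0.0563 0.0493]
line pts [[0.0038, -0.0004], [0.0272, -0.0015]] ang [-0.111 -0.057] dir -0.048
grip pt [0.5496 0.3123 0.082 ]
bar edge -0.047 [(np.float64(-0.0242), np.float64(0.0074)), (np.float64(0.0241), np.float64(0.0052))]
bar edge -0.056 [(np.float64(-0.0248), np.float64(-0.0056)), (np.float64(0.0235), np.float64(-0.0083))]
bar edge -0.049 [(np.float64(-0.0312), np.float64(0.0012)), (np.float64(0.0266), np.float64(-0.0016))]
tab 0.0562 0.0026
tab 0.0563 -0.0065
tab 0.0451 0.0031
tab 0.0447 -0.006
```

View pics/c8.png

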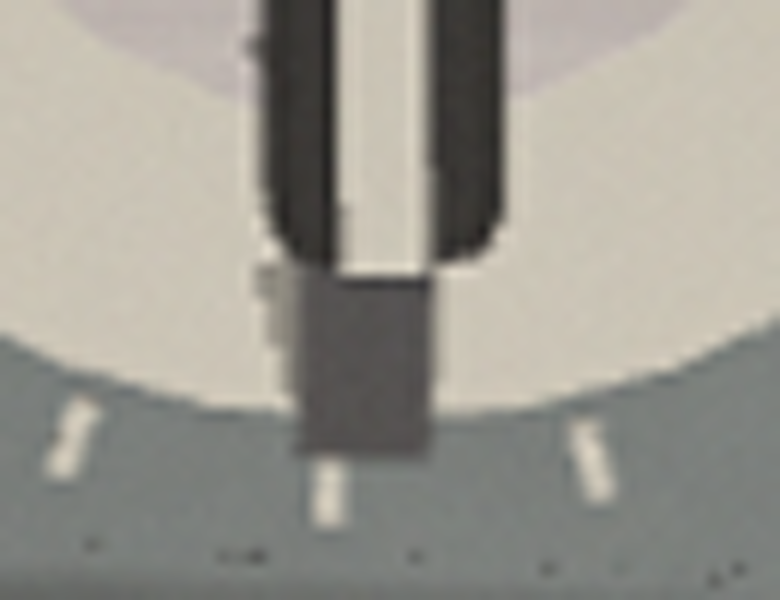

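Estimates: pointer -0.049, tab -0.035 to -0.04. The difference of about 0.01 rad is close to my parallax error, so I'll take two offset views that cancel it.

Request:
carry_out(
  commands=[
    [0.01,0.04,0.02,0,0,0],
    [0.01,0.04,0.02,0,0,0],
    [0.01,0.04,0.02,0,0,0],
    [0.01,0.04,0.02,0,0,0],
  ],
)

```text
clock: 24.2
tool_pos: [0.4963, 0.3617, 0.1466]
eef_rot: [0.071, 0.945, -0.038, 0.317]
contact_force: [-1.0, -0.5, 0.4]
opening: 1.003
```

```bash
python3 - <<'E'
from h import *
import pickle
p,s=wsnap('w16.png'); pickle.dump(p,open('p16.pkl','wb')); print(s['clock'])
psi=np.radians(-11);u,rt,n=facepose(psi)
c=proj(p,np.array([.5692,.3085,.0557])+.03*u+.01*n).astype(int);print(c)
cv2.imwrite('pics/c9.png',cv2.resize(p['img'][c[1]-75:c[1]+75,c[0]-100:c[0]+100],(800,600),interpolation=cv2.INTER_CUBIC))
E
```

```text
24.2
[263 285]
```

Request:
carry_out(
  commands=[
    [0,-0.04,0,0,0,0],
    [0,-0.08,0,0,0,0],
    [0,-0.08,0,0,0,0],
    [0,-0.08,0,0,0,0],
  ],
)

```text
clock: 24.65
tool_pos: [0.4835, 0.2804, 0.1495]
eef_rot: [0.072, 0.945, -0.038, 0.317]
contact_force: [0.1, -0.0, 0.4]
opening: 0.998
```

```bash
python3 - <<'E'
from h import *
import pickle
p,s=wsnap('w17.png'); pickle.dump(p,open('p17.pkl','wb')); print(s['clock'])
psi=np.radians(-11);u,rt,n=facepose(psi)
c=proj(p,np.array([.5692,.3085,.0557])+.03*u+.01*n).astype(int);print(c)
cv2.imwrite('pics/c10.png',cv2.resize(p['img'][c[1]-75:c[1]+75,c[0]-100:c[0]+100],(800,600),interpolation=cv2.INTER_CUBIC))
E
```

```text
24.65
[374 284]
```

View pics/c9.png

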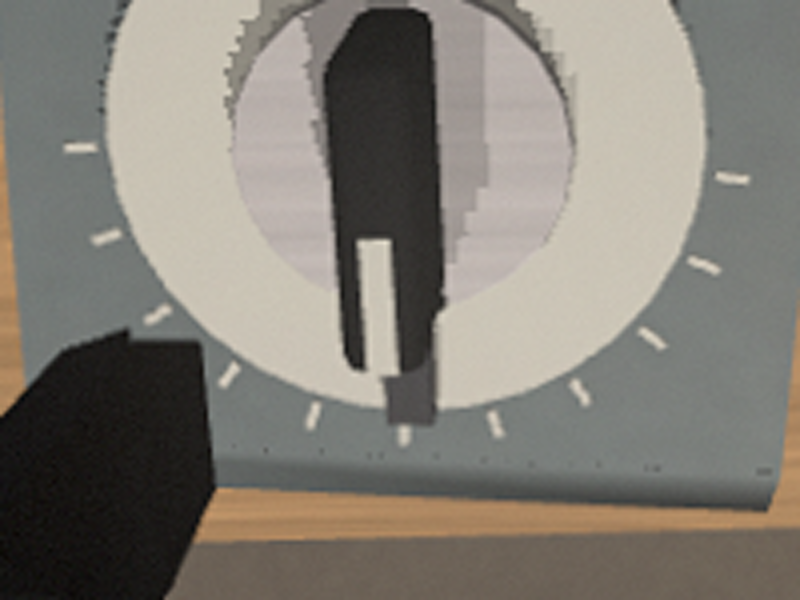

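View pics/c10.png

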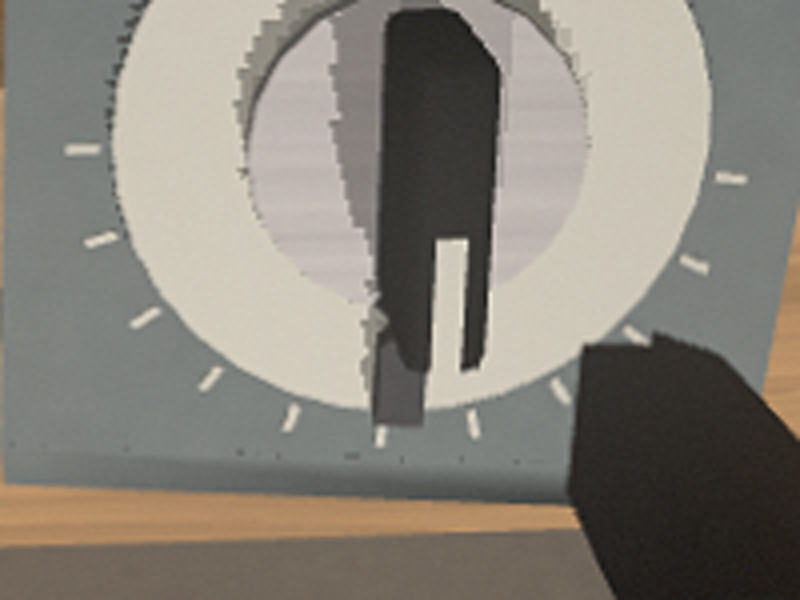

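```bash
cat > joint.py <<'E'
from dial import *
import pickle
from scipy.optimize import least_squares
D=[]
def add(fn,o,ring,ticks,k0,tab,line):
    p=pickle.load(open(fn,'rb')); g=lambda a:[np.array(q,float)/4+np.array(o)-.375 for q in a]
    D.append((p,g(ring),g(ticks),k0,g(tab),g(line)))
add('p15.pkl',(215,180),[(122,165),(688,160),(300,418),(500,418)],[(93,186),(115,273),(160,348),(226,408),(304,446),(390,464),(477,453),(559,422),(629,369),(682,299),(712,216)],5,[(402.5,451),(402.5,420)],[(407,262),(407.5,388)])
add('p16.pkl',(163,210),[(106,125),(706,140),(320,390),(600,330)],[(80,148),(106,237),(158,314),(230,375),(313,416),(404,435),(496,424),(580,392),(652,338),(704,265),(733,178)],5,[(412,423)],[(374.5,240),(384.5,373)])
add('p17.pkl',(274,209),[(113,135),(711,120),(250,350),(520,390)],[(82,150),(101,239),(146,317),(210,379),(290,418),(380,436),(474,424),(561,390),(636,335),(694,265),(731,179)],5,[(398,425)],[(452.5,240),(446.5,370)])
def model(x,full=False):
    f=x[:3];psi,a,th,ph,rad=x[3:8]; out=[];
    for i,(p,ring,ticks,k0,tab,line) in enumerate(D):
        fo=f+np.r_[0,0,0] if i==0 else f+x[8+3*(i-1):11+3*(i-1)]
        cp,sp=np.cos(psi),np.sin(psi); n=np.array([-np.sin(a)*cp,-np.sin(a)*sp,np.cos(a)]);u=np.array([np.cos(a)*cp,np.cos(a)*sp,np.sin(a)]);rt=np.cross(u,n)
        L=lambda pts,h:np.array([[(d:=plane_pt(p,q,fo,n,h)-fo)@u,d@rt] for q in pts])
        d=L(ring,.002); o=[(np.hypot(*d.T)-.055)*1e3]
        d=L(ticks,0.); t=(k0-np.arange(len(ticks)))*.3
        o+=[((d-rad*np.c_[np.cos(t),np.sin(t)])*1e3).ravel()]
        d=L(tab,.008); o+=[(d[:,1]*np.cos(ph)-d[:,0]*np.sin(ph))*1e3]
        d=L(line,.042); o+=[(d[:,1]*np.cos(th)-d[:,0]*np.sin(th))*1e3]
        out+=o
    out+=[x[8:]*1e3/2,[(a-.65)/.01]]
    return np.hstack(out)
x0=np.r_[.569,.3085,.056,np.radians(-11),.65,-.04,-.03,.061,np.zeros(6)]
s=least_squares(model,x0,loss='soft_l1'); J=s.jac; C=np.linalg.inv(J.T@J)*np.mean(s.fun**2)
print(s.x.round(4),'rms',np.sqrt(np.mean(s.fun**2)).round(2))
print('psi',np.degrees(s.x[3]),'th',s.x[5],'ph',s.x[6],'ph-th',s.x[6]-s.x[5],'sd',np.sqrt(C[5,5]+C[6,6]-2*C[5,6]))
E
python3 joint.py
```

```text
[ 5.698e-01  3.085e-01  5.670e-02 -2.021e-01  6.493e-01 -6.280e-02
 -3.840e-02  6.140e-02  1.000e-04 -5.000e-04  2.000e-04  0.000e+00
  6.000e-04  3.000e-04] rms 0.55
psi -11.581158879244722 th -0.06280338716286883 ph -0.038376980162661216 ph-th 0.024426407000207616 sd 0.014498771341578634
```

The joint fit says the pointer is short by 0.024 ± 0.014 rad; the single view said 0.014. I'll re-grip and turn 1° further clockwise.

Request:
carry_out(
  commands=[
    [-0.005,0.03,0,0,0,0],
    [-0.01,0.04,0,0,0,0],
    [-0.01,0.04,0.01,0,0,0],
    [-0.01,0.04,0.04,0,0,0],
    [-0.01,0.04,0.07,0,0,0],
    [-0.01,0.04,0.09,0,0,0],
    [-0.01,0.04,0.099,0,0,0],
    [-0.01,0.04,0.1,0,0,0],
    [-0.01,0.04,0.1,0,0,0],
  ],
)

```text
clock: 25.6
tool_pos: [0.5568, 0.3121, 0.0744]
eef_rot: [0.07, 0.945, -0.037, 0.317]
contact_force: [0.4, 0.5, 1.1]
opening: 1.001
```

```bash
python3 - <<'E'
from h import *
p,s=wsnap('w18.png'); print(s['clock'],s['tool_pos'].round(4),s['contact_force'].round(1))
psi=np.radians(-11);u,rt,n=facepose(psi);x=R.from_quat(s['eef_rot']).apply([-1,0,0]); print('theta tool',np.arctan2(x@rt,x@u))
E
```

```text
25.6 [0.5568 0.3121 0.0744] [0.4 0.5 1.1]
theta tool -0.044380519087233596
```

View pics/w18.png

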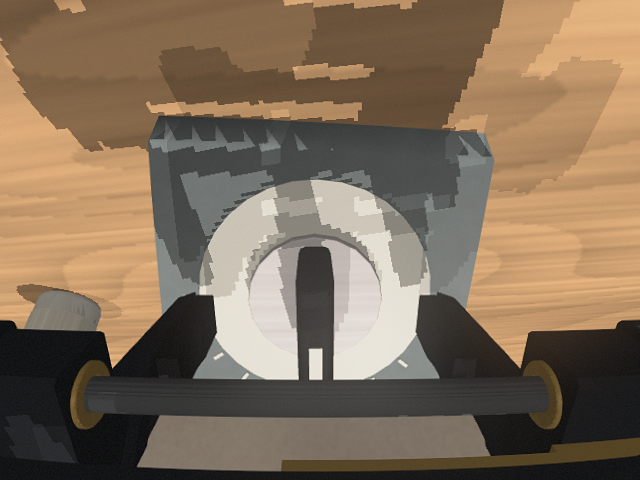

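The bar is centred at cols 297..335. I'll close, turn by 1°, and release.

Request:
carry_out(
  commands=[
    [0,0,0,0,0,0],
    [0,0,0,0,0,0],
    [0,0,0,0,0,0],
    [0,0,0,0,0,0],
    [0,0,0,0,0,0],
    [0,0,0,0,0,0],
    [0,0,0,0,0,0],
    [0,0,0,0,0,0],
    [0,0,0,0,0,0],
    [0,0,0,0,0,0],
    [0,0,0,0,0,0],
    [0,0,0,0,0,0],
  ],
  fingers=255,
)

```text
clock: 26.85
tool_pos: [0.5572, 0.3117, 0.074]
eef_rot: [0.07, 0.945, -0.037, 0.317]
contact_force: [0.0, 1.4, -0.6]
opening: 0.157
```

Request:
carry_out(
  commands=[
    [0,0,0,0,0,0.4],
    [0,0,0,0,0,0.8],
    [0,0,0,0,0,1.1],
    [0,0,0,0,0,1.1],
    [0,0,0,0,0,1.1],
  ],
)

```text
clock: 27.35
tool_pos: [0.5571, 0.3116, 0.074]
eef_rot: [0.079, 0.944, -0.034, 0.318]
contact_force: [0.8, 2.0, -1.2]
opening: 0.155
```

```bash
python3 - <<'E'
from h import *
s=st()
psi=np.radians(-11);u,rt,n=facepose(psi);x=R.from_quat(s['eef_rot']).apply([-1,0,0]); print('theta tool',np.arctan2(x@rt,x@u),s['opening']*88)
E
```

```text
theta tool -0.024581016334574584 13.66777565705028
```

Request:
carry_out(
  commands=[
    [0,0,0,0,0,0],
    [0,0,0,0,0,0],
    [0,0,0,0,0,0],
    [0,0,0,0,0,0],
    [0,0,-0.01,0,0,0],
    [0,0,-0.04,0,0,0],
    [0,0,-0.08,0,0,0],
    [0,0,-0.11,0,0,0],
    [0,0,-0.12,0,0,0],
    [0,0,-0.12,0,0,0],
    [0,0,-0.12,0,0,0],
  ],
  fingers=0,
)

```text
clock: 28.45
tool_pos: [0.4856, 0.3252, 0.1697]
eef_rot: [0.079, 0.944, -0.034, 0.318]
contact_force: [0.6, 0.2, -0.1]
opening: 0.998
```

```bash
python3 - <<'E'
from h import *
import pickle
p,s=wsnap('w19.png'); pickle.dump(p,open('p19.pkl','wb')); print(s['clock'],s['contact_force'])
a=snap('scene','s9.png'); b=snap('side','d9.png')
c=lambda im,x,y,w,h:cv2.resize(im[y:y+h,x:x+w],(400,300),interpolation=cv2.INTER_CUBIC)
cv2.imwrite('pics/c11.png',np.vstack([np.hstack([cv2.resize(p['img'][180:330,215:415],(400,300),interpolation=cv2.INTER_CUBIC),c(p['img'],285,255,64,48)]),np.hstack([c(a['img'],80,170,160,120),c(b['img'],270,290,160,120)])]))
for l in ['glue','tape','cup','offcut','tin_top','tin_low']:
    print(l,[(np.round(d['xyz'],3).tolist(),round(d['p'],2)) for d in r.spot_point(a,l)][:2])
E
```

```text
28.45 [ 0.58148367  0.17353172 -0.08125628]
glue [([0.679, 0.059, 0.003], 0.56)]
tape []
cup [([0.751, -0.112, 0.002], 0.93), ([0.556, -0.308, -0.004], 0.72)]
offcut [([0.757, 0.187, 0.002], 0.64)]
tin_top [([0.553, -0.291, 0.076], 0.83)]
tin_low [([0.552, -0.292, 0.037], 0.56)]
```

View pics/c11.png

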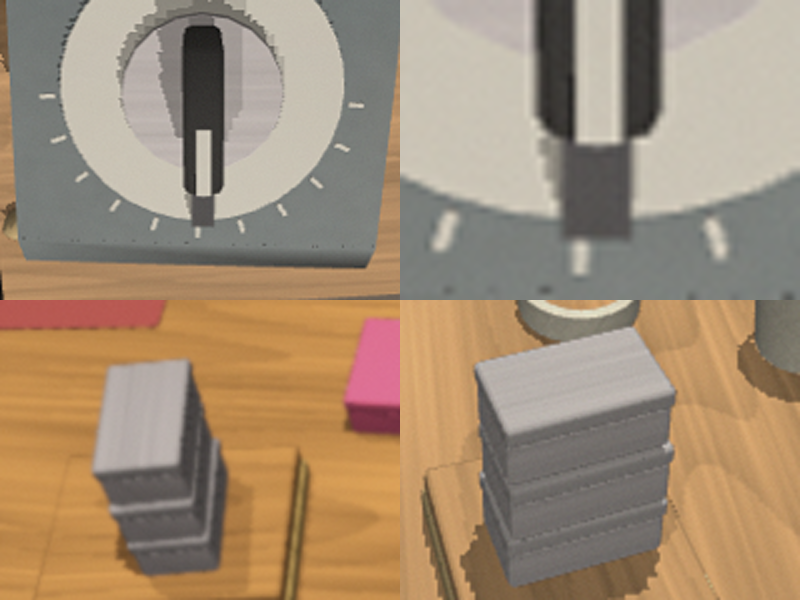

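View pics/s9.png

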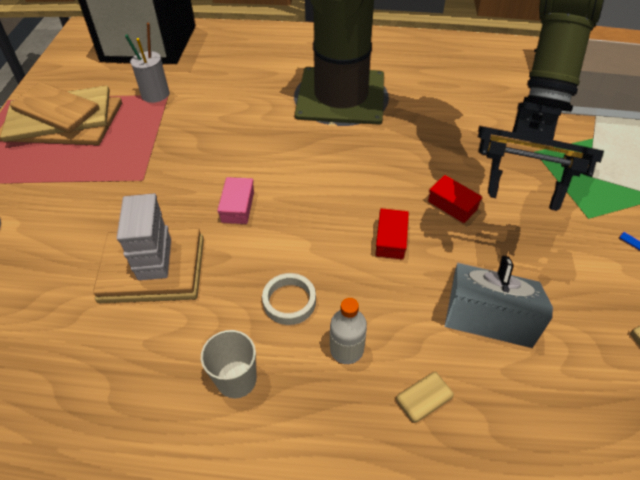

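In the close view the white line is centred at col 600 and the tab at col 598, so pointer and tab are in line. The column stands and the other things are where they were. Handing in.

```bash
python3 -c "
from h import *
print(r.finish_job())"
```

```text
the job is handed in; nothing more can be done
None
```

I set the grey tin on the column, then turned the timer knob until its pointer lines up with the index tab, and handed the job in at about 28.6 s. `finish_job` gives no verdict.

- **Tin:** I lowered it to light contact (about 6 N), eased off the grip and lifted straight up. Scene and side pictures show three tins squarely stacked. The networks put `tin_top` and `tin_low` within about 3 mm of where they started, which is inside their error.
- **Knob:** I turned it 42° clockwise, looked again, then re-gripped and turned about 1° more.
    - The extra turn was to correct a measured shortfall of 0.014 rad in one view and 0.024 ± 0.014 rad in a joint fit of three views.
    - In the last close-up the white line and the tab are in line, to about 0.01–0.015 rad as far as I can measure. I didn't repeat the multi-view fit after that last turn.
- **Index tab:** nothing touched it.
- **Other things:** in the last scene picture they look unmoved. The networks found the glue, cup and offcut within 3 mm of the start. They missed the tape in that picture, but it is visible in its old place.
- **A stall on the way:** the arm stopped once at its wrist joint limits while approaching the timer. I got past it by turning the wrist the other way, with no contact.

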